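# Lock the finished chain links in the parts case

## Task

Put every finished chain link from the build plate away in the locked parts case: set its dials to 4 - 1 - 5 (left to right), throw the hasp off its staple right over to its front stop, raise the lid until it stands nearly upright, and lay the links in the box. Then close the lid fully, fold the hasp all the way back down over the staple, and only then turn the left dial back to 0 to lock it. The dials must stay on the code while the hasp is off, the lid may not be lifted unless the hasp is thrown over, and the other things on the bench are to stay where they are.

Things in the scene. Friction and masses are not known exactly. Their poses are not given: they have to be found in the camera images.
- case: grey parts case, fixed, 230 deep (x) x 320 mm wide (y). Origin: on the bench under its centre; x points from dials to lid hinge. Front (x -115 to -35): solid deck 70 mm high with three dials and the hasp's bracket (two cheeks to 135 mm height, 47 mm over all in y). Back: open box, inside x -31 to 111, y -155 to 155, floor at height 6, rim at 92 mm; the closed lid's top is at 100 mm
- dial_left (a joint): left dial (as seen from the robot), vertical axis, rad, growing clockwise seen from above, stops at 0 and 3.0. Seven white marks on a black face, numbers 0 to 6, stand 0.5 rad apart: number N is at 0.5 N. The dial has a black pointer stripe; it points along the case's +y at 0 (the longer mark), +x at 1.5 (number 3), -y at 3.0 (number 6). It stays where it is left (0.03 N m to turn)
- dial_left_grip (a point): grip point of the left dial, on its axis, at case x -75, y 40 mm and height 102 mm. The grip is an upright aluminium bar 12 mm thick, 40 mm long (along the pointer), 36 mm tall (height 78 to 114 mm), on a disc of 46 mm diameter whose top is at 78 mm; the dials stand 70 mm apart. Its own +y is the pointer direction
- dial_middle (a joint): middle dial (as seen from the robot), vertical axis, rad, growing clockwise seen from above, stops at 0 and 3.0. Seven white marks on a black face, numbers 0 to 6, stand 0.5 rad apart: number N is at 0.5 N. The dial has a black pointer stripe; it points along the case's +y at 0 (the longer mark), +x at 1.5 (number 3), -y at 3.0 (number 6). It stays where it is left (0.03 N m to turn)
- dial_middle_grip (a point): grip point of the middle dial, on its axis, at case x -75, y -30 mm and height 102 mm. The grip is an upright aluminium bar 12 mm thick, 40 mm long (along the pointer), 36 mm tall (height 78 to 114 mm), on a disc of 46 mm diameter whose top is at 78 mm; the dials stand 70 mm apart. Its own +y is the pointer direction
- dial_right (a joint): right dial (as seen from the robot), vertical axis, rad, growing clockwise seen from above, stops at 0 and 3.0. Seven white marks on a black face, numbers 0 to 6, stand 0.5 rad apart: number N is at 0.5 N. The dial has a black pointer stripe; it points along the case's +y at 0 (the longer mark), +x at 1.5 (number 3), -y at 3.0 (number 6). It stays where it is left (0.03 N m to turn)
- dial_right_grip (a point): grip point of the right dial, on its axis, at case x -75, y -100 mm and height 102 mm. The grip is an upright aluminium bar 12 mm thick, 40 mm long (along the pointer), 36 mm tall (height 78 to 114 mm), on a disc of 46 mm diameter whose top is at 78 mm; the dials stand 70 mm apart. Its own +y is the pointer direction
- hasp (a joint): steel hasp hinged on the deck (hinge along the case's y). 0: lying back over the lid with the lid's staple through its slot; grows as its end is raised and thrown over towards the robot; stop at 2.8 rad (lying forward over the deck). Stays where it is left (about 1 N at the bar to move it)
- hasp_hinge (a point): point on the hasp's hinge axis, fixed: case x -45, y 110 mm, height 128 mm
- hasp_bar (a point): centre of the hasp's grip bar: a round cross-bar 16 mm in diameter, 32 mm long along the case's y, flat ends, 62 mm from the hinge. With the hasp at 0 it is at case x 17, y 110 mm, height 128 mm (28 mm above the lid); at angle a it is at x -45+62 cos a, height 128+62 sin a. Pinched on its flat ends it pivots between the fingers: no need to tilt the gripper
- lid (a joint): case lid, hinged along the far (+x) rim of the box. 0 closed, grows as its front edge is raised, 1.7 rad at the stop. Stiff hinge: it stays where it is left (about 2 to 5 N at the bar to move it)
- lid_hinge (a point): point on the lid's hinge axis, fixed: case x 115, y 0, height 92 mm
- lid_bar (a point): centre of the lid's grip bar: a round cross-bar 16 mm in diameter, 32 mm long along the case's y, flat ends, on a post 20 mm wide. With the lid closed it is at case x -5, y -30 mm, height 130 mm (30 mm above the lid); at lid angle a it is at x 115-120 cos a+38 sin a, height 92+120 sin a+38 cos a. Pinched on its flat ends it pivots between the fingers: no need to tilt the gripper
- plate: black printer build plate with a dark steel face, fixed to the bench, 260 x 260 mm, 6 mm thick; origin under its centre
- link1_c (a point): centre of a printed white cable-chain link: a hollow block 44 mm long (its x), 32 mm wide (its y, flat sides: the grip), 36 mm tall (z), 30 g, standing on the build plate (centre 24 mm above the bench). Two to four of links 1 to 4 are present
- link2_c (a point): centre of a printed white cable-chain link: a hollow block 44 mm long (its x), 32 mm wide (its y, flat sides: the grip), 36 mm tall (z), 30 g, standing on the build plate (centre 24 mm above the bench). Two to four of links 1 to 4 are present
- link3_c (a point): centre of a printed white cable-chain link: a hollow block 44 mm long (its x), 32 mm wide (its y, flat sides: the grip), 36 mm tall (z), 30 g, standing on the build plate (centre 24 mm above the bench). Two to four of links 1 to 4 are present
- link4_c (a point): centre of a printed white cable-chain link: a hollow block 44 mm long (its x), 32 mm wide (its y, flat sides: the grip), 36 mm tall (z), 30 g, standing on the build plate (centre 24 mm above the bench). Two to four of links 1 to 4 are present
- glue: white glue bottle, 44 mm across, 90 mm tall; a bystander, to be left alone. Origin at its underside or, for a lying tool, on its length
- driver: screwdriver lying on the bench; a bystander, to be left alone. Origin at its underside or, for a lying tool, on its length
- cup: white cup, 72 mm across, 85 mm tall; a bystander, to be left alone. Origin at its underside or, for a lying tool, on its length

How it is judged (in metres and radians):
On the way, in this order (a step that is already met when the one before it is completed fails the run):
1. the three dials are set to 4, 1 and 5 (value of joint dial_left between 1.85 and 2.15 rad and value of joint dial_middle between 0.35 and 0.65 rad and value of joint dial_right between 2.35 and 2.65 rad), for 0.2 s.
2. the hasp is thrown over towards its front stop (value of joint hasp above 2.3 rad), for 0.2 s.
3. the lid is raised (value of joint lid above 1.2 rad), for 0.2 s.
4. all links are in the box, the lid still up (x of link1_c in the frame of case between -0.031 and 0.111 m and y of link1_c in the frame of case between -0.155 and 0.155 m and z of each of link1_c, link2_c, link3_c, link4_c in the frame of case below 0.075 m and x of link2_c in the frame of case between -0.031 and 0.111 m and y of link2_c in the frame of case between -0.155 and 0.155 m and x of link3_c in the frame of case between -0.031 and 0.111 m and y of link3_c in the frame of case between -0.155 and 0.155 m and x of link4_c in the frame of case between -0.031 and 0.111 m and y of link4_c in the frame of case between -0.155 and 0.155 m and value of joint lid above 1 rad), for 0.2 s.
5. the lid is closed again (value of joint lid below 0.06 rad), for 0.2 s.
6. the hasp is folded down over the staple (value of joint hasp below 0.12 rad), for 0.2 s.
7. the left dial is back at 0 (value of joint dial_left below 0.15 rad), for 0.2 s.
At the end, for the whole second after the job is handed in: every link present lies inside the box, the lid is closed (within 0.06 rad), the hasp is down over the staple (within 0.12 rad), and the left dial is at 0 (within 0.15 rad) (x of link1_c in the frame of case between -0.031 and 0.111 m and y of link1_c in the frame of case between -0.155 and 0.155 m and z of each of link1_c, link2_c, link3_c, link4_c in the frame of case below 0.075 m and x of link2_c in the frame of case between -0.031 and 0.111 m and y of link2_c in the frame of case between -0.155 and 0.155 m and x of link3_c in the frame of case between -0.031 and 0.111 m and y of link3_c in the frame of case between -0.155 and 0.155 m and x of link4_c in the frame of case between -0.031 and 0.111 m and y of link4_c in the frame of case between -0.155 and 0.155 m and value of joint lid below 0.06 rad and value of joint hasp below 0.12 rad and value of joint dial_left below 0.15 rad); the robot touches nothing.
It fails at once if the hasp is lifted while the dials are off the code (by more than 0.25 rad) (value of joint hasp above 0.3 rad and not (value of joint dial_left between 1.75 and 2.25 rad and value of joint dial_middle between 0.25 and 0.75 rad and value of joint dial_right between 2.25 and 2.75 rad)).
It fails at once if the lid is lifted while the hasp is not thrown over (value of joint lid above 0.15 rad and value of joint hasp below 1.8 rad).
It fails at once if a bystander is moved by more than 50 mm (distance of any of glue, driver, cup from where it was at the start of the episode above 0.05 m).
Of link1, link2, link3, link4 only 2 to 4 are there at a start; the rules pass over those that are not, and their reading is None.
At some moment in a run one of link1, link2, link3, link4 may be knocked a few centimetres aside while the robot is not near it.
Once in a run the grip may slacken for a moment while it holds something.
It also fails if it takes over 210 s, if anything falls off the work surface, if the arm or the gripper's body presses on something with over 40 N, if the wrist force passes 120 N, or if a joint passes its speed limit or range.

## Robot

A 7-joint arm with a two-finger parallel gripper is mounted at the origin on the work surface. World frame = base frame: x ahead of the robot, y to its left, z up, the work surface at z = 0. Lengths are in m, angles in degrees, forces in N, time in s.
With the tool pointing down it reaches from about 0.425 to 0.825 m from the base axis. Payload 3.6 kg.
Tool frame: the origin (TCP) lies midway between the tips of the shut fingers; the grasp point (between the pads) lies 19 mm behind it; y points along the fingers, z is the direction in which the jaws open and shut, and the axes are right-handed (so a half turn about y gives the same grasp; the last joint's range is limited). The gripper opens to 85 mm and grips with 20 to 120 N. Pads are 22 mm wide; open, the fingers measure 114 mm over their backs; the gripper's body (76 mm by 85 mm) begins 54 mm behind the grasp point. The pads swing forward as they close: fully open they stand 13 mm farther back than shut.
Start: joints at [-72.852, 35.231, -0.722, 81.555, 0.464, 63.22, -2.315], TCP at [0.208, 0.616, 0.231] pointing down, gripper open.
Joint ranges: [-178.69, 178.69], [-17.37, 117.87], [-77.05, 75.6], [15.02, 138.74], [-78.02, 258.01], [0.78, 113.62], [-162.83, 162.83]. Speed limits (degrees/s): [159.86, 159.86, 180, 180, 180, 180, 180].

## Interface

Orientations are given as [roll, pitch, yaw] about the fixed x, y, z axes, in that order (R = Rz(yaw) Ry(pitch) Rx(roll)).
In Python, from bench import manip gives the robot as it stands.
- The arm moves only by the shell command python3 -m jog 'ROWS' [FORCE]. ROWS is JSON, one flat list of numbers, 5 for each row, row after row: the opening in per cent of the stroke, from 0 (shut) to 100 (fully open), then the shift along the tool's x, y, z in mm, then the turn about the tool's y in degrees. A call has 1 to 20 rows; each row is the pose to reach, as a shift and turn from the pose measured when the call began, along the tool's axes at that moment; what a row does not reach only later rows make up. A row lasts 1/10 s, in which the tool goes at most 50 mm and 8.59 degrees, less where a joint would pass 70% of its speed; a pose out of reach is approached as far as the arm can. A call with a gripper value outside its range is refused whole. The fingers move at their own pace and stop on an object; FORCE is the grip in N (left out, the last holds). Time passes only in rows, so rows that repeat a pose let the fingers close. It gives the time, the measured TCP pose, the force and the opening at its end, in the units of the state.
- manip.get_obs(): the state, without advancing time (a new reading comes with each control period).
- manip.snapshot(name): name is "scene" or "top"; returns (picture, depth): 384x512x3 uint8, red, green, blue; 384x512 float32, m along the optical axis (not along the pixel's ray), 0 where there is no reading.
- manip.get_calibration(name): a dict with "K" (3x3 intrinsics, pixels), "dist_coeffs" ([k1, k2, p1, p2, k3] as OpenCV has them; the pictures are not rectified), "R" (3x3) and "t" (3): a world point X has camera coordinates R X + t. Camera axes: x right, y down, z forward; pixel columns grow to the right and rows downward; lengths in m; the calibration is good to about 2 mm. A picture is of the moment at which its call begins. get_calibration takes no time and is no camera call.
- manip.job_done(): hands the job in, once; it reports no verdict.
The state is a dict: "time_s": time; "joint_pos": joint angles; "qvel": joint speeds; "effort": joint torques, N m; "eef_pos": TCP position; "eef_rot": TCP orientation; "wrist_force": force on the tool from outside, world axes, zero at the start; "wrist_torque": the same for the moment, N m; "opening": opening from 0.0 (shut) to 1.0 (fully open).
Only numpy, scipy, OpenCV 4.12 (cv2) and the standard library are available. Lean on these libraries where they do the work, as an engineer would, in place of code of your own. Each camera call takes 0.05 s, during which the arm holds its last target.

## Working session

There is one attempt and no reset: what is moved stays moved. The work goes in short steps, Python scripts to look and compute and a shell command to move; the robot and the scene stay as the last step left them, time stands still between calls to the robot, and variables do not carry over. Pictures are saved under pics/ and viewed, and the job is handed in when it is done.

```bash
ls; mkdir -p pics; python3 - <<'E'
from bench import manip
import cv2,json
print(manip.get_obs())
for n in("scene","top"):
    p,d=manip.snapshot(n); cv2.imwrite(f"pics/{n}0.png",p[:,:,::-1])
    import numpy as np; np.save(f"pics/{n}0d.npy",d)
    print(n,manip.get_calibration(n))
E
```

```text
pics
{'time_s': 0.0, 'joint_pos': array([-72.85240345,  35.29060024,  -0.72444061,  81.64156383,
         0.46394498,  63.21950386,  -2.31446939]), 'qvel': array([-0.04025942,  0.12452263, -0.04099142,  0.22945727,  0.10770224,
       -0.11779141,  0.15644205]), 'effort': array([-1.80477791e-04, -4.69213986e+01,  2.59195268e-01, -1.71033561e+01,
        9.95318522e-03,  9.75818548e-03,  4.15987074e-06]), 'eef_pos': array([0.20776279, 0.61509001, 0.23012137]), 'eef_rot': array([-9.01488077e+01, -1.12818656e-03, -1.86606161e+01]), 'wrist_force': array([ 0.05388693, -0.01822456, -1.0775066 ]), 'wrist_torque': array([-0.01758177,  0.02547989, -0.01232951]), 'opening': 1.0038160449679854}
scene {'K': array([[408.66187697,   0.        , 257.96788293],
       [  0.        , 408.66187697, 186.85660072],
       [  0.        ,   0.        ,   1.        ]]), 'dist_coeffs': array([-0.09868918,  0.        ,  0.        ,  0.        ,  0.        ]), 'R': array([[-0.69848105,  0.71555374, -0.01034688],
       [ 0.5861301 ,  0.56373048, -0.58194454],
       [-0.41057974, -0.41254186, -0.81316265]]), 't': array([ 0.47153988, -0.22713897,  1.45374072])}
top {'K': array([[407.24698299,   0.        , 255.43569609],
       [  0.        , 407.24698299, 193.37898425],
       [  0.        ,   0.        ,   1.        ]]), 'dist_coeffs': array([-0.13480793,  0.        ,  0.        ,  0.        ,  0.        ]), 'R': array([[-0.02393115, -0.99953447, -0.0189246 ],
       [-0.98966578,  0.02636351, -0.14094898],
       [ 0.14138228,  0.01535596, -0.98983597]]), 't': array([-0.03573511,  0.59571599,  1.42767014])}
```

View pics/scene0.png

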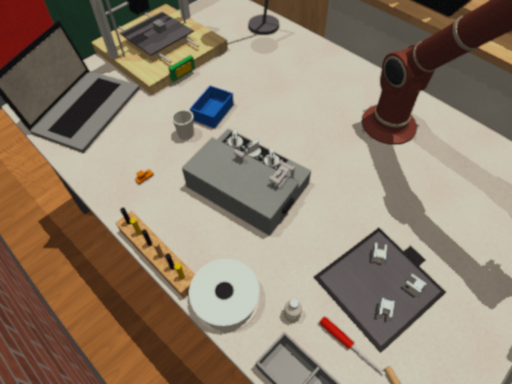

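View pics/top0.png

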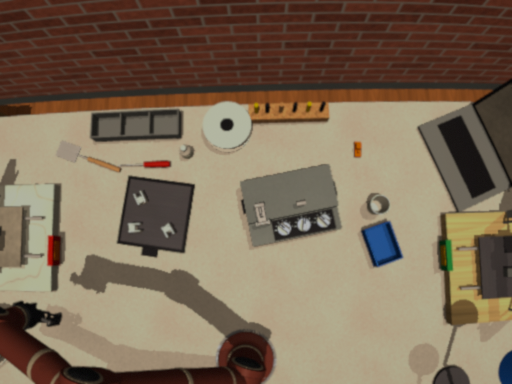

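Three links on the plate (top px ~(139,198), (138,228), (168,229)); the case is near (290,205). I'll enlarge both.

```bash
cat > h.py <<'E'
import numpy as np,cv2
from bench import manip
from scipy.spatial.transform import Rotation as Ro
def proj(n,P):
    c=manip.get_calibration(n); 
    r,_=cv2.Rodrigues(c["R"]); q,_=cv2.projectPoints(np.array(P,float).reshape(-1,1,3),r,c["t"],c["K"],c["dist_coeffs"]); return q.reshape(-1,2)
def back(n,uv,z):
    c=manip.get_calibration(n)
    m=cv2.undistortPoints(np.array(uv,float).reshape(-1,1,2),c["K"],c["dist_coeffs"]).reshape(-1,2)
    C=-c["R"].T@c["t"]; d=np.c_[m,np.ones(len(m))]@c["R"]; s=(z-C[2])/d[:,2]
    return C+s[:,None]*d
def crop(n,src,x0,y0,x1,y1,k,out):
    p=src[y0:y1,x0:x1]; cv2.imwrite(out,cv2.resize(p,None,fx=k,fy=k,interpolation=cv2.INTER_CUBIC))
E
python3 - <<'E'
from h import *
a=cv2.imread("pics/top0.png"); b=cv2.imread("pics/scene0.png")
crop(0,a,230,155,350,255,6,"pics/t_case.png")
crop(0,a,105,165,205,265,6,"pics/t_plate.png")
crop(0,b,175,120,315,240,5,"pics/s_case.png")
crop(0,b,310,225,450,345,5,"pics/s_plate.png")
E
```

```text
(no output)
```

View pics/t_case.png

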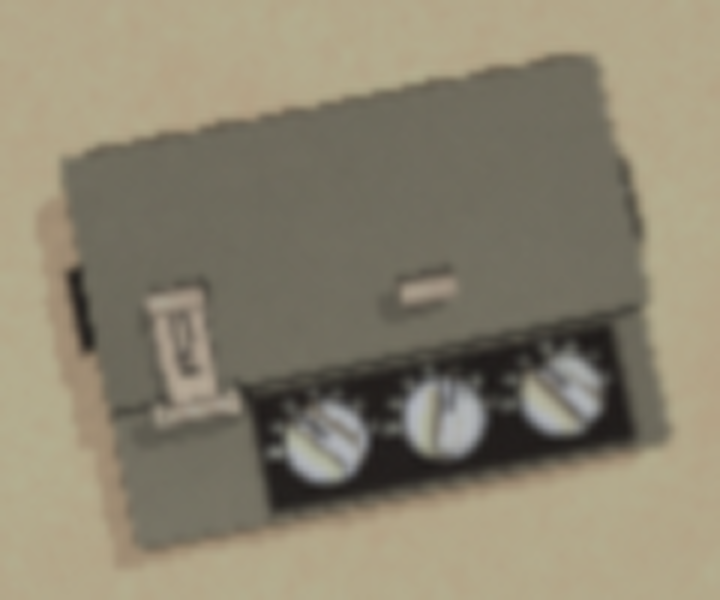

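View pics/t_plate.png

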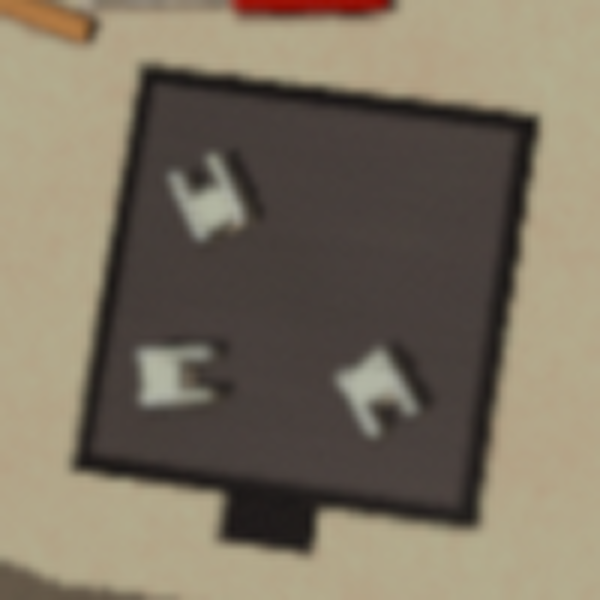

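View pics/s_case.png

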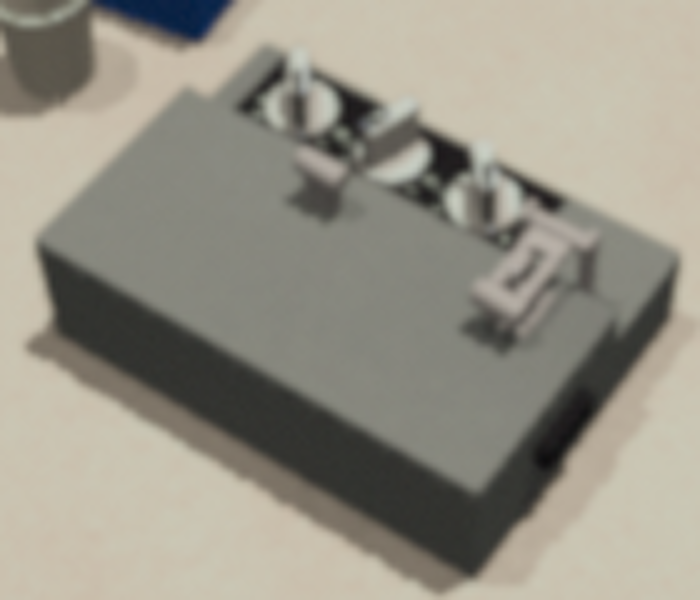

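View pics/s_plate.png

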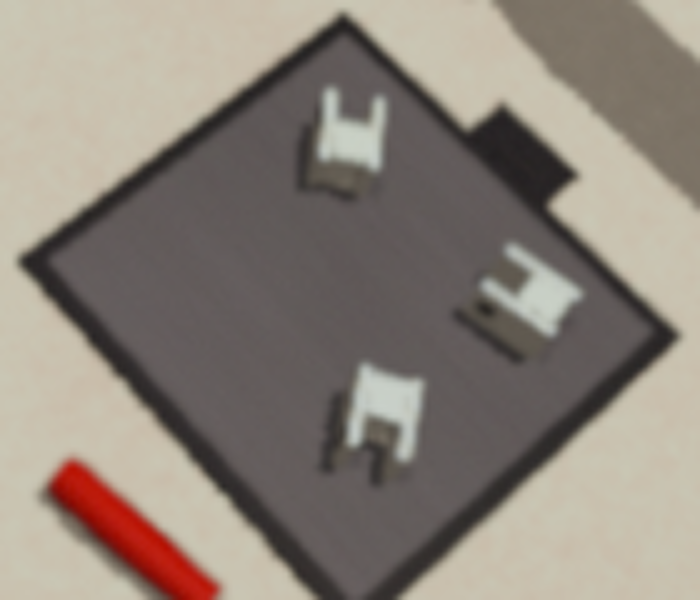

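```bash
python3 - <<'E'
from h import *
from scipy.optimize import least_squares
T=[((68,158),(115,160,100)),((600,55),(115,-160,100)),((138,550),(-115,160,70)),((670,440),(-115,-160,70))]
S=[((40,243),(115,-160,100)),((478,492),(115,160,100)),((680,255),(-115,160,70)),((270,45),(-115,-160,70)),((55,335),(115,-160,0)),((478,577),(115,160,0))]
ut=np.array([((a[0]+.5)/6-.5+230,(a[1]+.5)/6-.5+155) for a,_ in T]);pt=np.array([b for _,b in T])/1e3
us=np.array([((a[0]+.5)/5-.5+175,(a[1]+.5)/5-.5+120) for a,_ in S]);ps=np.array([b for _,b in S])/1e3
def f(v,two=2):
    R=Ro.from_euler('z',v[2]).as_matrix(); t=[v[0],v[1],0]
    r=[]
    if two!=1: r.append((proj("top",pt@R.T+t)-ut).ravel())
    if two!=0: r.append((proj("scene",ps@R.T+t)-us).ravel())
    return np.concatenate(r)
for k in(0,1,2):
    s=least_squares(f,[.55,-.1,0.1],args=(k,)); print(s.x[:2],np.degrees(s.x[2])); print(np.round(s.fun.reshape(-1,2),1).tolist())
# depth check
d=np.load("pics/top0d.npy")
c=manip.get_calibration("top")
for u,v in [(280,190),(315,180),(262,232)]:
    m=cv2.undistortPoints(np.array([[[u,v]]],float),c["K"],c["dist_coeffs"])[0,0]
    print((c["R"].T@(np.r_[m,1]*d[v,u]-c["t"])).round(4))
# links
L=dict(A=[(182,180),(220,155),(245,218),(205,240)])
E
```

```text
[ 0.54528651 -0.17560686] 9.477079893132233
[[-1.0, -0.2], [0.1, -0.2], [-0.0, -0.2], [0.9, 0.6]]
[ 0.54387416 -0.17272628] 10.028843695980857
[[-1.4, -1.0], [0.4, 0.5], [1.2, -0.6], [-0.8, -1.0], [0.7, 0.1], [-0.1, 1.2]]
[ 0.54422324 -0.17370355] 9.859332570663748
[[-1.7, 0.4], [-0.7, -0.2], [-0.3, 0.4], [0.6, 0.5], [-1.7, -1.2], [-0.1, 0.5], [0.9, -0.6], [-0.9, -1.1], [0.4, -0.2], [-0.6, 1.2]]
[ 0.5957 -0.137   0.1015]
[ 0.6276 -0.2599  0.1015]
[ 0.4534 -0.0709  0.0767]
```

```bash
cat > ov.py <<'E'
from h import *
import sys
def case_pts(pose,P):
    R=Ro.from_euler('z',pose[2],degrees=True).as_matrix(); return (np.array(P,float)/1e3)@R.T+[pose[0],pose[1],0]
def overlay(n,img,pose,box,k,out,extra=[],hasp=0.,lid=0.,dials=None):
    x0,y0,x1,y1=box
    im=cv2.resize(img[y0:y1,x0:x1],None,fx=k,fy=k,interpolation=cv2.INTER_CUBIC)
    def line(P,c=(0,255,255),cl=False):
        q=proj(n,case_pts(pose,P)); q=(q+.5-[x0,y0])*k-.5
        cv2.polylines(im,[np.round(q*8).astype(int)],cl,c,1,cv2.LINE_AA,3)
    line([(-35,160,100),(115,160,100),(115,-160,100),(-35,-160,100)],cl=True)
    line([(-115,160,70),(-35,160,70),(-35,-160,70),(-115,-160,70)],cl=True)
    line([(-115,160,0),(115,160,0),(115,-160,0),(-115,-160,0)],cl=True)
    t=np.linspace(0,6.28,40)
    for i,y in enumerate((40,-30,-100)):
        line(np.c_[-75+23*np.cos(t),y+23*np.sin(t),78+0*t],(0,0,255))
        if dials is not None:
            a=dials[i]; e=np.array([np.sin(a),np.cos(a),0]); f=np.array([np.cos(a),-np.sin(a),0]); c=np.array([-75,y,114])
            line([c+20*e+6*f,c+20*e-6*f,c-20*e-6*f,c-20*e+6*f],(255,0,255),True); line([c,c+20*e],(255,0,0))
    hx,hz=-45+62*np.cos(hasp),128+62*np.sin(hasp)
    line([(hx,94,hz),(hx,126,hz)],(0,255,0))
    lx,lz=115-120*np.cos(lid)+38*np.sin(lid),92+120*np.sin(lid)+38*np.cos(lid)
    line([(lx,-46,lz),(lx,-14,lz)],(0,255,0))
    line([(-45,86.5,135),(-45,133.5,135)],(255,255,0))
    cv2.imwrite(out,im)
E
python3 - <<'E'
from ov import *
pose=(.5445,-.1737,9.85)
overlay("top",cv2.imread("pics/top0.png"),pose,(230,155,350,255),6,"pics/o1.png")
overlay("scene",cv2.imread("pics/scene0.png"),pose,(175,120,315,240),5,"pics/o2.png")
E
```

```text
(no output)
```

View pics/o1.png

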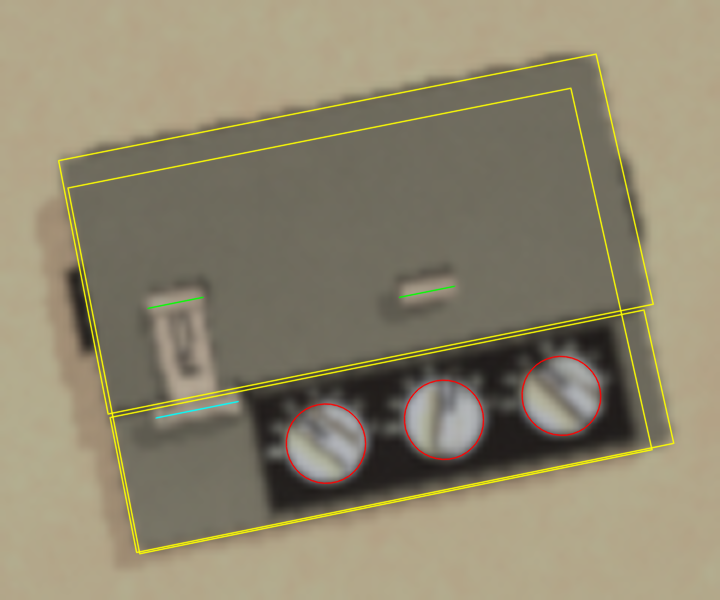

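View pics/o2.png

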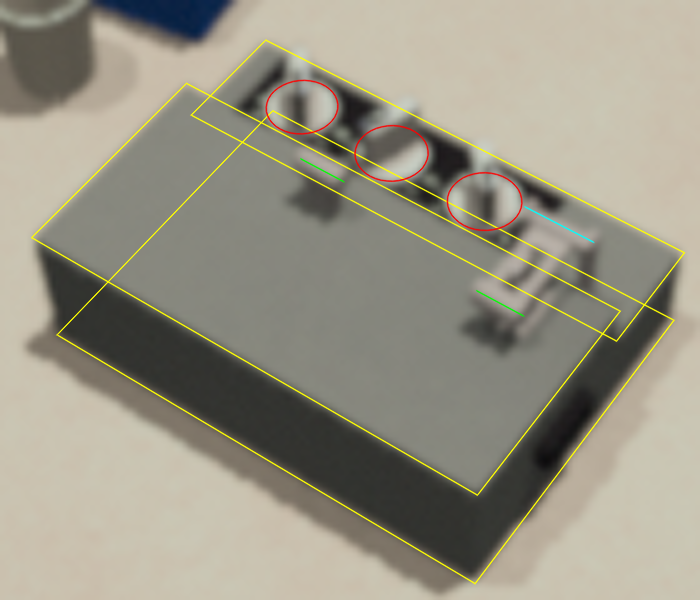

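```bash
python3 - <<'E'
from ov import *
pose=(.5445,-.1737,9.85)
im=cv2.imread("pics/top0.png")
crop(0,im,270,205,338,245,11,"pics/d1.png")
overlay("top",im,pose,(270,205,338,245),11,"pics/d2.png",dials=(.85,1.8,.85))
im=cv2.imread("pics/scene0.png")
crop(0,im,220,123,285,170,11,"pics/d3.png")
E
```

```text
(no output)
```

View pics/d1.png

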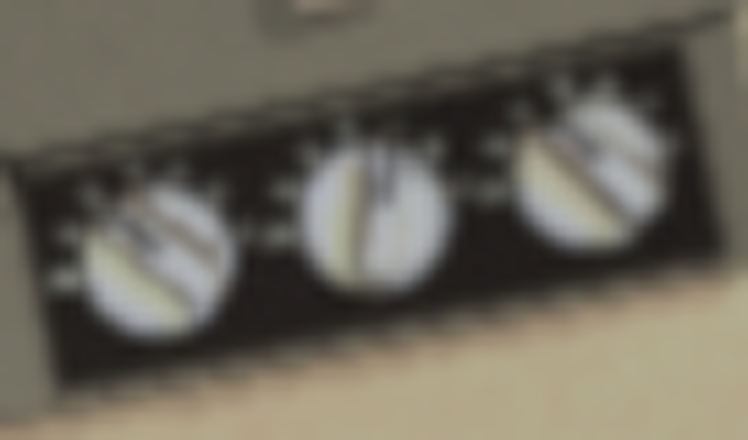

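View pics/d2.png

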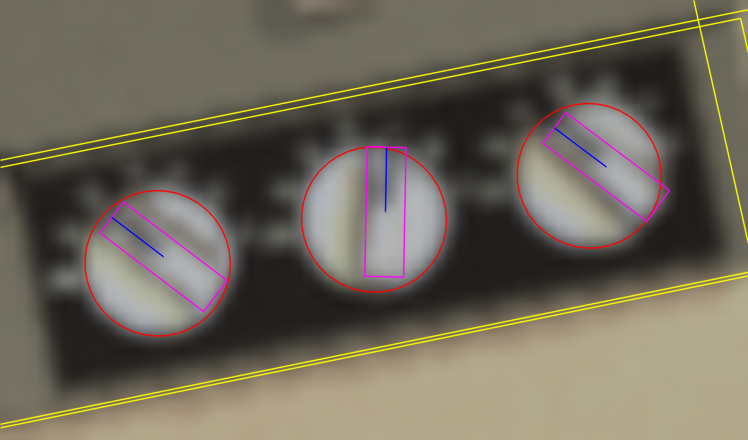

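View pics/d3.png

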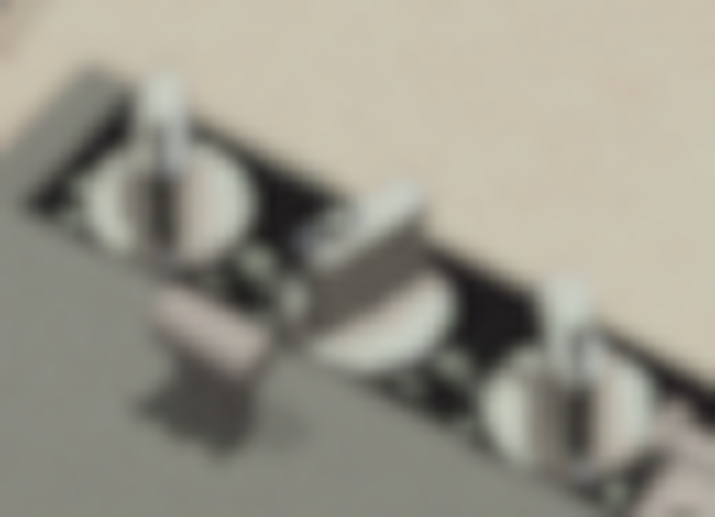

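```bash
cat > go.py <<'E'
from ov import *
POSE=(.5445,-.1737,9.85)
def W(x,y,z): return case_pts(POSE,[(x,y,z)])[0]
def plan(targets):
    """targets: list of (name, world tcp xyz m, yaw deg)"""
    o=manip.get_obs(); R=Ro.from_euler('xyz',o["eef_rot"],degrees=True).as_matrix()
    print("t",round(o["time_s"],2),"tcp",(o["eef_pos"]*1e3).round(1),"rot",o["eef_rot"].round(1),"open",round(o["opening"],3),"F",o["wrist_force"].round(1),"j7",o["joint_pos"][6].round(0))
    for n,p,y in targets:
        s=R.T@(np.array(p)-o["eef_pos"])*1e3
        Rt=Ro.from_euler('xyz',[-90,0,y],degrees=True).as_matrix()
        # turn about tool y
        tr=Ro.from_matrix(R.T@Rt).as_rotvec(degrees=True)
        print(n,"world",(np.array(p)*1e3).round(0),"shift",s.round(1),"turn",tr.round(1))
E
python3 - <<'E'
from go import *
plan([("via",(.42,.36,.23),-75),("over",W(-75,40,190),-128.8),("dial",W(-75,40,86),-128.8)])
E
```

```text
t 0.1 tcp [207.8 615.1 230.2] rot [-90.1  -0.  -18.7] open 1.001 F [-0.5  0.2  0.1] j7 -2.0
via world [420. 360. 230.] shift [ 282.7    0.7 -173.8] turn [ 0.1 56.3  0.1]
over world [ 464. -147.  190.] shift [ 486.4   41.8 -640.2] turn [1.000e-01 1.101e+02 1.000e-01]
dial world [ 464. -147.   86.] shift [ 486.4  145.8 -639.9] turn [1.000e-01 1.101e+02 1.000e-01]
```

```bash
python3 -m jog '[45,40,0,-25,8, 45,80,0,-50,16, 45,120,0,-75,24, 45,160,0,-100,32, 45,200,0,-125,40, 45,240,0,-150,48, 45,283,0,-174,56, 45,310,0,-215,64, 45,330,0,-260,72, 45,350,0,-305,80, 45,370,0,-350,88, 45,390,0,-395,96, 45,410,0,-440,104, 45,430,0,-485,110, 45,450,0,-530,110, 45,468,0,-575,110, 45,480,0,-615,110, 45,486,0,-640,110, 45,486,20,-640,110, 45,486,30,-640,110]'; python3 - <<'E'
from go import *
plan([("over",W(-75,40,190),-128.8),("dial",W(-75,40,86),-128.8)])
E
```

```text
time_s: 2.1
eef_pos: [0.4624, -0.1472, 0.2005]
eef_rot: [-90.1, -0.2, -128.8]
wrist_force: [-0.7, 1.2, 0.3]
opening: 0.452
t 2.1 tcp [ 462.4 -147.2  200.5] rot [ -90.1   -0.2 -128.8] open 0.452 F [-0.7  1.2  0.3] j7 -4.0
over world [ 464. -147.  190.] shift [-1.  10.5  1.1] turn [0.1 0.  0.2]
dial world [ 464. -147.   86.] shift [ -1.3 114.5   1.2] turn [0.1 0.  0.2]
```

```bash
python3 -m jog '[45,-1,30,1,0, 45,-1,60,1,0, 45,-1,85,1,0, 45,-1,100,1,0, 45,-1,108,1,0, 45,-1,112,1,0, 45,-1,112,1,0, 0,-1,112,1,0, 0,-1,112,1,0, 0,-1,112,1,0, 0,-1,112,1,0, 0,-1,112,1,0, 0,-1,112,1,0]' 40; python3 - <<'E'
from go import *
plan([("over",W(-75,40,190),-128.8),("dial",W(-75,40,86),-128.8)])
p,d=manip.snapshot("scene"); cv2.imwrite("pics/s1.png",p[:,:,::-1]); crop(0,p[:,:,::-1],190,70,330,190,5,"pics/s1c.png")
E
```

```text
time_s: 3.4
eef_pos: [0.4637, -0.1471, 0.0894]
eef_rot: [-90.1, -0.1, -128.8]
wrist_force: [-0.7, 1.3, 6.7]
opening: 0.133
t 3.4 tcp [ 463.7 -147.1   89.4] rot [-9.010e+01 -1.000e-01 -1.288e+02] open 0.133 F [-0.7  1.3  6.7] j7 3.0
over world [ 464. -147.  190.] shift [   0.2 -100.6    0. ] turn [0.1 0.  0.1]
dial world [ 464. -147.   86.] shift [-0.   3.4  0.1] turn [0.1 0.  0.1]
```

View pics/s1c.png

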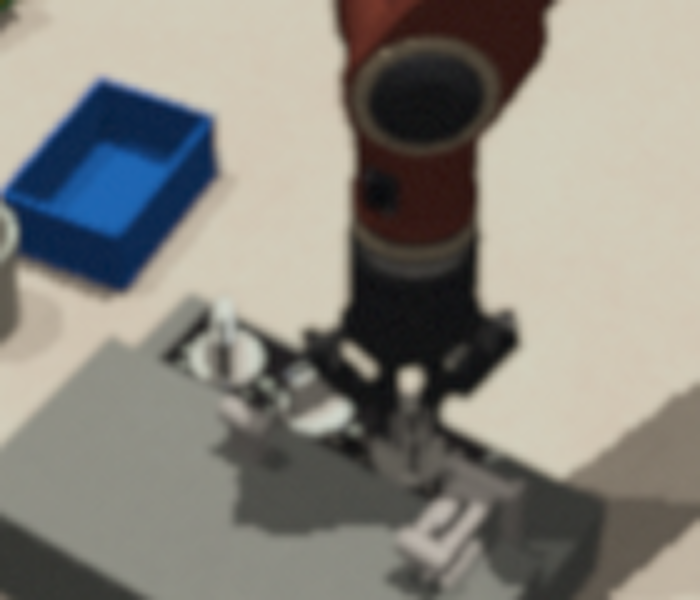

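Gripped the left dial's bar (opening 11 mm; scene crop ~(410,430)). Turning to 4, then releasing and rising.

```bash
python3 -m jog '[0,0,0,0,6, 0,0,0,0,12, 0,0,0,0,18, 0,0,0,0,24, 0,0,0,0,30, 0,0,0,0,36, 0,0,0,0,42, 0,0,0,0,48, 0,0,0,0,54, 0,0,0,0,60, 0,0,0,0,66, 0,0,0,0,66, 0,0,0,0,66, 45,0,0,0,66, 45,0,0,0,66, 45,0,0,0,66, 45,0,-20,0,66, 45,0,-50,0,66, 45,0,-90,0,66]'; python3 - <<'E'
from go import *
plan([("over",W(-75,-30,180),-183.3),("dial",W(-75,-30,88),-183.3)])
E
```

```text
time_s: 5.35
eef_pos: [0.4629, -0.1465, 0.1793]
eef_rot: [-89.9, -0.3, 165.2]
wrist_force: [1.6, 0.5, -0.0]
opening: 0.45
t 5.35 tcp [ 462.9 -146.5  179.3] rot [-89.9  -0.3 165.2] open 0.45 F [ 1.6  0.5 -0. ] j7 -53.0
over world [ 476. -216.  180.] shift [-30.1  -0.7  64. ] turn [ -0.1 -11.5   0.3]
dial world [ 476. -216.   88.] shift [-30.6  91.3  63.9] turn [ -0.1 -11.5   0.3]
```

Next, the middle dial: same sequence with a −74.5° turn.

```bash
python3 -m jog '[45,-15,0,30,-6, 45,-30,0,64,-11.5, 45,-30,0,64,-11.5, 45,-30,30,64,-11.5, 45,-30.5,55,64,-11.5, 45,-30.5,75,64,-11.5, 45,-30.5,86,64,-11.5, 45,-30.5,90,64,-11.5, 45,-30.5,90,64,-11.5, 0,-30.5,90,64,-11.5, 0,-30.5,90,64,-11.5, 0,-30.5,90,64,-11.5, 0,-30.5,90,64,-11.5, 0,-30.5,90,64,-11.5, 0,-30.5,90,64,-11.5]'
python3 - <<'E'
from go import *
plan([("end",W(-75,-30,88),-108.8)])
E
```

```text
time_s: 6.85
eef_pos: [0.476, -0.2159, 0.0903]
eef_rot: [-90.0, -0.2, 176.7]
wrist_force: [-0.8, 2.7, 6.1]
opening: 0.131
t 6.85 tcp [ 476.  -215.9   90.3] rot [-90.   -0.2 176.7] open 0.131 F [-0.8  2.7  6.1] j7 -32.0
end world [ 476. -216.   88.] shift [0.3 2.3 0.2] turn [  0.2 -74.5   0.2]
```

```bash
python3 -m jog '[0,0,0,0,-7, 0,0,0,0,-14, 0,0,0,0,-21, 0,0,0,0,-28, 0,0,0,0,-35, 0,0,0,0,-42, 0,0,0,0,-49, 0,0,0,0,-56, 0,0,0,0,-63, 0,0,0,0,-69, 0,0,0,0,-74.5, 0,0,0,0,-74.5, 0,0,0,0,-74.5, 45,0,0,0,-74.5, 45,0,0,0,-74.5, 45,0,0,0,-74.5, 45,0,-20,0,-74.5, 45,0,-50,0,-74.5, 45,0,-90,0,-74.5]'; python3 - <<'E'
from go import *
plan([("over",W(-75,-100,180),-128.8),("dial",W(-75,-100,88),-128.8)])
E
```

```text
time_s: 8.75
eef_pos: [0.4753, -0.2156, 0.18]
eef_rot: [-90.4, -0.1, -108.8]
wrist_force: [1.2, 0.5, -0.9]
opening: 0.45
t 8.75 tcp [ 475.3 -215.6  180. ] rot [-9.040e+01 -1.000e-01 -1.088e+02] open 0.45 F [ 1.2  0.5 -0.9] j7 19.0
over world [ 488. -285.  180.] shift [61.8 -0.2 34.1] turn [ 0.4 20.   0.1]
dial world [ 488. -285.   88.] shift [61.7 91.8 34.8] turn [ 0.4 20.   0.1]
```

```bash
python3 -m jog '[45,30,0,17,8, 45,62,0,34.5,16, 45,62,0,34.5,20, 45,62,0,34.5,20, 45,62,30,34.5,20, 45,62,55,34.5,20, 45,62,75,34.5,20, 45,62,86,34.5,20, 45,62,90,34.5,20, 45,62,90,34.5,20, 0,62,90,34.5,20, 0,62,90,34.5,20, 0,62,90,34.5,20, 0,62,90,34.5,20, 0,62,90,34.5,20, 0,62,90,34.5,20]'
python3 - <<'E'
from go import *
plan([("end",W(-75,-100,88),-223.3)])
E
```

```text
time_s: 10.35
eef_pos: [0.4874, -0.2854, 0.0908]
eef_rot: [-90.3, -0.2, -128.8]
wrist_force: [-2.5, 0.4, 5.5]
opening: 0.128
t 10.35 tcp [ 487.4 -285.4   90.8] rot [ -90.3   -0.2 -128.8] open 0.128 F [-2.5  0.4  5.5] j7 13.0
end world [ 488. -285.   88.] shift [-0.5  2.8  0. ] turn [ 0.1 94.5  0.4]
```

```bash
python3 -m jog '[0,0,0,0,7, 0,0,0,0,14, 0,0,0,0,21, 0,0,0,0,28, 0,0,0,0,35, 0,0,0,0,42, 0,0,0,0,49, 0,0,0,0,56, 0,0,0,0,63, 0,0,0,0,70, 0,0,0,0,77, 0,0,0,0,84, 0,0,0,0,90, 0,0,0,0,94.5, 0,0,0,0,94.5, 0,0,0,0,94.5, 45,0,0,0,94.5, 45,0,0,0,94.5, 45,0,0,0,94.5]';  python3 -m jog '[45,0,-20,0,0, 45,0,-50,0,0, 45,0,-90,0,0, 45,0,-110,0,-8, 45,-0,-110,0,-16, 45,0,-110,0,-24, 45,0,-110,0,-24]'; python3 - <<'E'
from go import *
plan([("x",W(-75,-100,88),-128.8)])
for n,b in(("scene",(190,70,330,190)),("top",(270,205,338,245))):
  p,d=manip.snapshot(n); p=p[:,:,::-1].copy();cv2.imwrite(f"pics/{n}2.png",p)
  overlay(n,p,POSE,b,11 if n=="top" else 5,f"pics/{n}2o.png",dials=(2,.5,2.5))
  crop(0,p,*b,11 if n=="top" else 5,f"pics/{n}2c.png")
E
```

```text
time_s: 12.25
eef_pos: [0.4877, -0.2862, 0.0909]
eef_rot: [-89.8, -0.3, 136.7]
wrist_force: [0.8, -0.8, -0.5]
opening: 0.449
time_s: 12.95
eef_pos: [0.4884, -0.2866, 0.2014]
eef_rot: [-89.9, -0.2, 160.7]
wrist_force: [0.2, 0.1, -0.0]
opening: 0.447
t 12.95 tcp [ 488.4 -286.6  201.4] rot [-89.9  -0.2 160.7] open 0.447 F [ 0.2  0.1 -0. ] j7 -48.0
x world [ 488. -285.   88.] shift [  0.7 113.4  -1.4] turn [  0.1 -70.5   0.3]
```

View pics/top2.png

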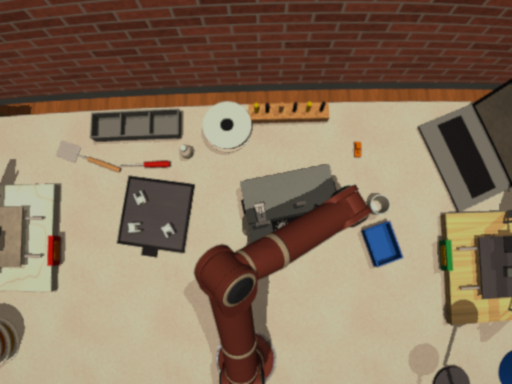

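View pics/scene2.png

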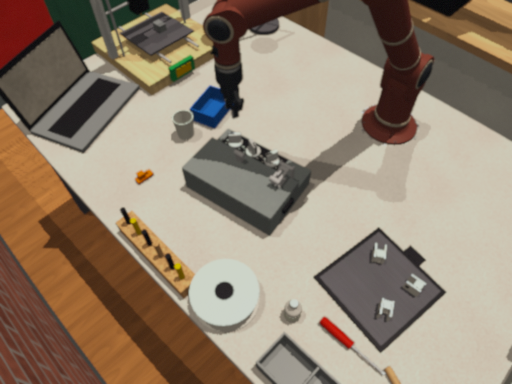

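```bash
python3 - <<'E'
from go import *
p=cv2.imread("pics/scene2.png")
overlay("scene",p,POSE,(215,120,290,195),9,"pics/s2o.png",dials=(2,.5,2.5))
crop(0,p,215,120,290,195,9,"pics/s2c.png")
a=cv2.imread("pics/s2o.png");b=cv2.imread("pics/s2c.png")
cv2.imwrite("pics/s2b.png",cv2.resize(np.hstack([b[:450],a[:450]]),(800,267)) )
E
```

```text
(no output)
```

View pics/s2c.png

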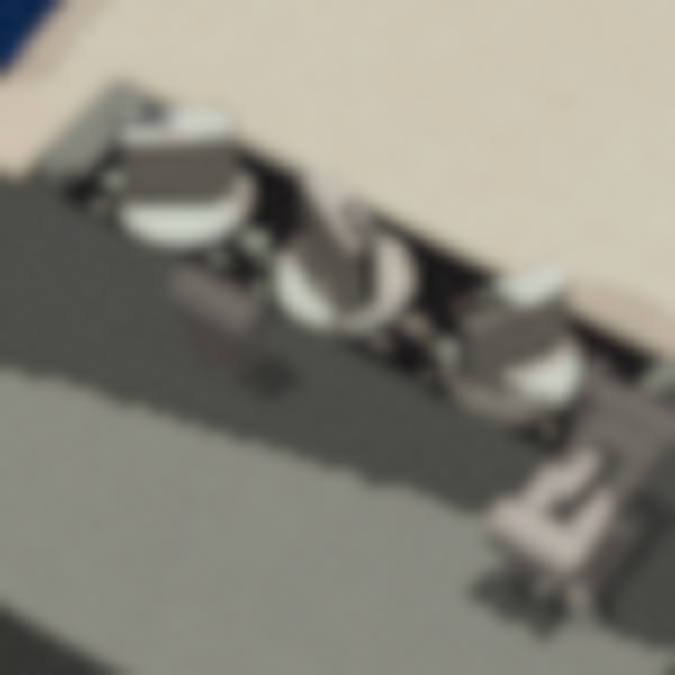

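View pics/s2o.png

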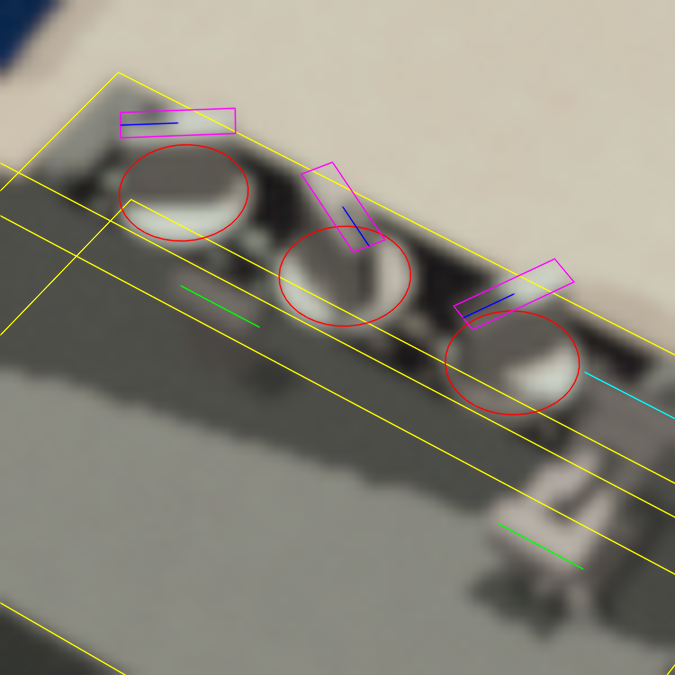

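All three dials match the 4-1-5 overlay (pointer stripe ends also agree). Now the hasp.

```bash
python3 - <<'E'
from go import *
plan([("over",W(17,110,200),-170.15),("bar",W(17,110,109),-170.15)])
E
```

```text
t 13.05 tcp [ 488.3 -286.4  200.8] rot [-89.9  -0.3 160.5] open 0.447 F [0.4 0.  0. ] j7 -48.0
over world [542. -62. 200.] shift [  23.6    0.5 -229.2] turn [ -0.  -29.3   0.3]
bar world [542. -62. 109.] shift [  23.1   91.5 -229.4] turn [ -0.  -29.3   0.3]
```

```bash
python3 -m jog '[65,3,0,-30,-5, 65,8,0,-70,-12, 65,12,0,-110,-20, 65,16,0,-150,-26, 65,20,0,-190,-29, 65,23,0,-220,-29, 65,23,0,-229,-29, 65,23,0,-229,-29, 65,23,20,-229,-29, 65,23,30,-229,-29, 65,23,30,-229,-29]'
python3 - <<'E'
from go import *
plan([("over",W(17,110,200),-170.15),("bar",W(17,110,109),-170.15)])
for n,b in(("scene",(210,120,330,220)),("top",(240,170,320,250))):
  p,d=manip.snapshot(n); p=p[:,:,::-1].copy();cv2.imwrite(f"pics/{n}3.png",p)
  crop(0,p,*b,6,f"pics/{n}3c.png")
E
```

```text
time_s: 14.15
eef_pos: [0.5412, -0.0644, 0.1692]
eef_rot: [-90.1, -0.5, -170.7]
wrist_force: [0.4, 0.7, 0.2]
opening: 0.647
t 14.15 tcp [541.2 -64.4 169.2] rot [ -90.1   -0.5 -170.7] open 0.647 F [0.4 0.7 0.2] j7 -45.0
over world [542. -62. 200.] shift [ -1.3 -30.8  -1.8] turn [ 0.1 -0.5  0.5]
bar world [542. -62. 109.] shift [-2.1 60.2 -1.7] turn [ 0.1 -0.5  0.5]
```

View pics/scene3c.png

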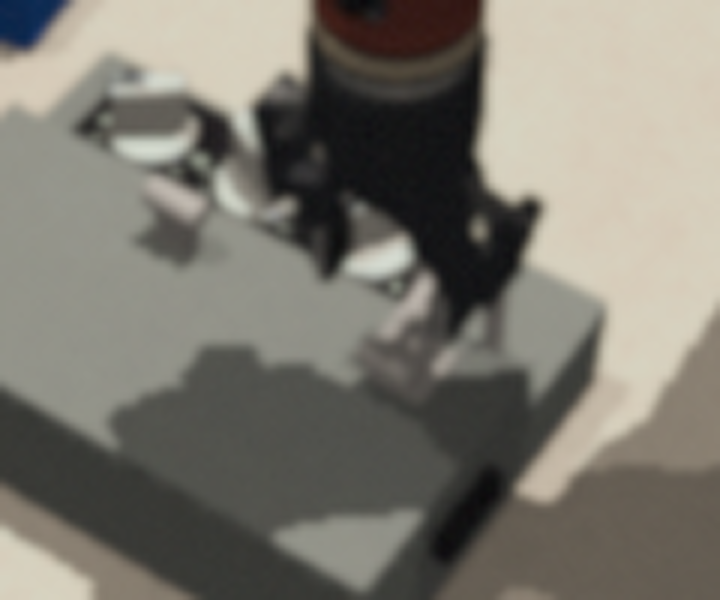

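Fingers straddle the hasp bar from above (crop ~(330,260) and (460,320)). Descending and pinching.

```bash
python3 -m jog '[65,-2,20,-1.7,-0.5, 65,-2,40,-1.7,-0.5, 65,-2,52,-1.7,-0.5, 65,-2,58,-1.7,-0.5, 65,-2,60,-1.7,-0.5, 65,-2,60,-1.7,-0.5, 20,-2,60,-1.7,-0.5, 20,-2,60,-1.7,-0.5, 20,-2,60,-1.7,-0.5, 20,-2,60,-1.7,-0.5, 20,-2,60,-1.7,-0.5, 20,-2,60,-1.7,-0.5]' 60
python3 - <<'E'
from go import *
plan([("bar",W(17,110,109),-170.15)])
E
```

```text
time_s: 15.45
eef_pos: [0.5443, -0.0617, 0.1116]
eef_rot: [-90.1, -0.3, -170.1]
wrist_force: [-1.0, 1.4, 5.2]
opening: 0.359
t 15.45 tcp [544.3 -61.7 111.6] rot [ -90.1   -0.3 -170.1] open 0.359 F [-1.   1.4  5.2] j7 -41.0
bar world [542. -62. 109.] shift [2.  2.6 0.3] turn [0.1 0.1 0.3]
```

```bash
python3 -m jog '[20,1.2,-12.3,0,0, 20,4.9,-24.1,0,0, 20,10.8,-35,0,0, 20,18.8,-44.5,0,0, 20,28.5,-52.2,0,0, 20,39.5,-57.8,0,0, 20,51.5,-61.1,0,0, 20,63.8,-62,0,0, 20,76.1,-60.4,0,0, 20,87.8,-56.4,0,0, 20,98.5,-50.1,0,0, 20,107.7,-41.9,0,0, 20,115.1,-32,0,0, 20,118.5,-26,0,0, 20,118.5,-26,0,0, 20,118.5,-26,0,0]'
python3 - <<'E'
from go import *
a=2.7
plan([("bar@2.7",W(-45+62*np.cos(a),110,109+62*np.sin(a)),-170.15)])
E
```

```text
time_s: 17.05
eef_pos: [0.4267, -0.0824, 0.1405]
eef_rot: [-90.2, -0.2, -170.2]
wrist_force: [-5.5, 3.3, 10.5]
opening: 0.354
t 17.05 tcp [426.7 -82.4 140.5] rot [ -90.2   -0.2 -170.2] open 0.354 F [-5.5  3.3 10.5] j7 -36.0
bar@2.7 world [426. -83. 135.] shift [0.6 5.  0.1] turn [ 0.2 -0.1  0.2]
```

```bash
python3 -m jog '[20,1.5,4,0,0, 20,2.5,7,0,0, 20,2.5,7,0,0, 65,2.5,7,0,0, 65,2.5,7,0,0, 65,2.5,7,0,0, 65,2.5,-30,0,0, 65,2.5,-70,0,0, 65,0,-90,30,0, 65,-50,-90,90,0, 65,-90,-90,130,0]'
python3 - <<'E'
from go import *
plan([("over lid bar",W(-5,-30,180),-170.15),("lid bar",W(-5,-30,111),-170.15)])
for n,b in(("scene",(210,120,330,220)),("top",(240,170,320,250))):
  p,d=manip.snapshot(n); p=p[:,:,::-1].copy();cv2.imwrite(f"pics/{n}4.png",p)
  overlay(n,p,POSE,b,6,f"pics/{n}4c.png",hasp=2.75,dials=(2,.5,2.5))
E
```

```text
time_s: 18.15
eef_pos: [0.5108, -0.1759, 0.2311]
eef_rot: [-90.3, -0.1, -170.2]
wrist_force: [0.6, 0.5, 0.6]
opening: 0.652
t 18.15 tcp [ 510.8 -175.9  231.1] rot [-9.030e+01 -1.000e-01 -1.702e+02] open 0.652 F [0.6 0.5 0.6] j7 -36.0
over lid bar world [ 545. -204.  180.] shift [-28.7  51.   33.8] turn [ 0.3 -0.1  0.1]
lid bar world [ 545. -204.  111.] shift [-28.7 120.   34.2] turn [ 0.3 -0.1  0.1]
```

View pics/scene4c.png

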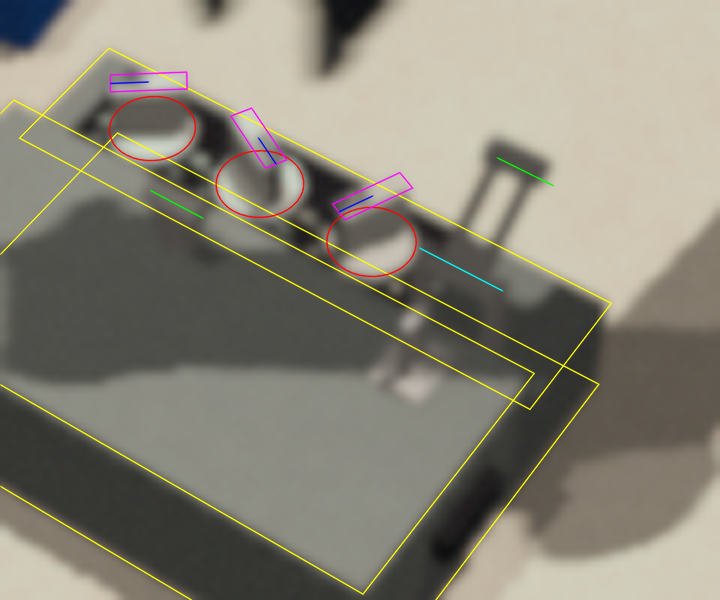

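View pics/top4c.png

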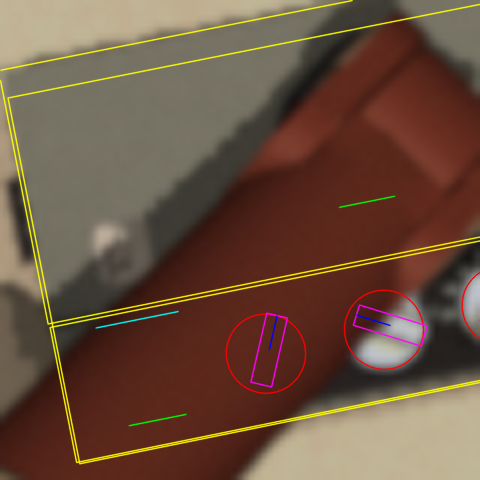

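```bash
python3 -m jog '[65,-20,0,25,0, 65,-29,0,34,0, 65,-29,20,34,0, 65,-29,50,34,0, 65,-29,80,34,0, 65,-29,100,34,0, 65,-29,112,34,0, 65,-29,117,34,0, 65,-29,118,34,0, 65,-29,118,34,0, 20,-29,118,34,0, 20,-29,118,34,0, 20,-29,118,34,0, 20,-29,118,34,0, 20,-29,118,34,0, 20,-29,118,34,0]' 70
python3 - <<'E'
from go import *
plan([("lid bar",W(-5,-30,111),-170.15)])
for a in np.arange(.1,1.51,.1): print(round(a,1),[round(v,1) for v in(-(120-120*np.cos(a)+38*np.sin(a)),-(120*np.sin(a)+38*np.cos(a)-38))])
E
```

```text
time_s: 19.85
eef_pos: [0.5475, -0.2033, 0.1129]
eef_rot: [-90.5, -0.1, -170.2]
wrist_force: [-2.5, 8.0, 8.2]
opening: 0.357
t 19.85 tcp [ 547.5 -203.3  112.9] rot [-9.050e+01 -1.000e-01 -1.702e+02] open 0.357 F [-2.5  8.   8.2] j7 -29.0
lid bar world [ 545. -204.  111.] shift [2.9 1.9 0.4] turn [ 0.5 -0.1  0.1]
0.1 [np.float64(-4.4), np.float64(-11.8)]
0.2 [np.float64(-9.9), np.float64(-23.1)]
0.3 [np.float64(-16.6), np.float64(-33.8)]
0.4 [np.float64(-24.3), np.float64(-43.7)]
0.5 [np.float64(-32.9), np.float64(-52.9)]
0.6 [np.float64(-42.4), np.float64(-61.1)]
0.7 [np.float64(-52.7), np.float64(-68.4)]
0.8 [np.float64(-63.7), np.float64(-74.6)]
0.9 [np.float64(-75.2), np.float64(-79.6)]
1.0 [np.float64(-87.1), np.float64(-83.5)]
1.1 [np.float64(-99.4), np.float64(-86.2)]
1.2 [np.float64(-111.9), np.float64(-87.6)]
1.3 [np.float64(-124.5), np.float64(-87.8)]
1.4 [np.float64(-137.1), np.float64(-86.7)]
1.5 [np.float64(-149.4), np.float64(-84.4)]
```

```bash
python3 -m jog '[20,-4.4,-11.8,0,0, 20,-9.9,-23.1,0,0, 20,-16.6,-33.8,0,0, 20,-24.3,-43.7,0,0, 20,-32.9,-52.9,0,0, 20,-42.4,-61.1,0,0, 20,-52.7,-68.4,0,0, 20,-63.7,-74.6,0,0, 20,-75.2,-79.6,0,0, 20,-87.1,-83.5,0,0, 20,-99.4,-86.2,0,0, 20,-111.9,-87.6,0,0, 20,-124.5,-87.8,0,0, 20,-137,-86.7,0,0, 20,-143,-85.6,0,0, 20,-143,-85.6,0,0]'
python3 - <<'E'
from go import *
a=1.45
plan([("bar",W(115-120*np.cos(a)+38*np.sin(a),-30,92-19+120*np.sin(a)+38*np.cos(a)),-170.15)])
for n in("scene","top"):
  p,d=manip.snapshot(n); p=p[:,:,::-1].copy();cv2.imwrite(f"pics/{n}5.png",p)
overlay("scene",cv2.imread("pics/scene5.png"),POSE,(150,90,330,240),4,"pics/s5o.png",lid=1.45,hasp=2.7)
E
```

```text
time_s: 21.45
eef_pos: [0.6875, -0.1785, 0.1979]
eef_rot: [-90.6, -0.3, -170.2]
wrist_force: [-3.6, 2.2, -2.1]
opening: 0.346
t 21.45 tcp [ 687.5 -178.5  197.9] rot [ -90.6   -0.3 -170.2] open 0.346 F [-3.6  2.2 -2.1] j7 -43.0
bar world [ 686. -180.  197.] shift [1.8 1.2 0.8] turn [ 0.6 -0.   0.3]
```

View pics/s5o.png

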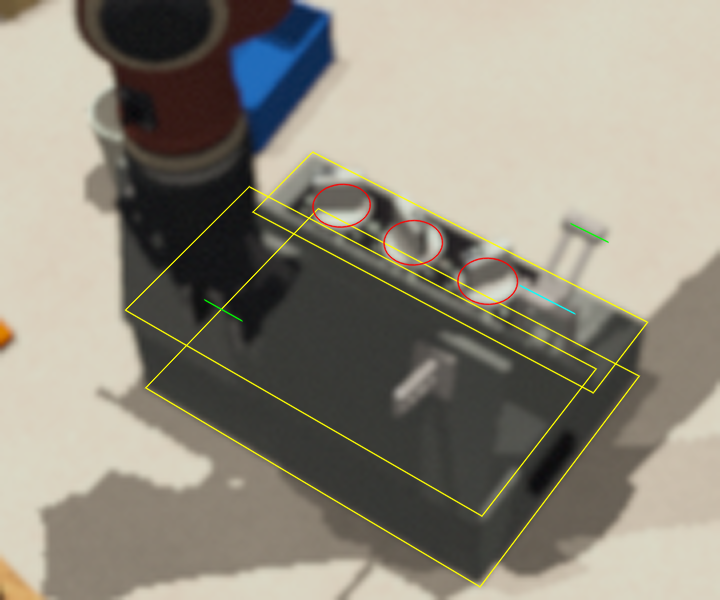

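Lid stands at ~1.45 rad (bar at overlay mark (222,310)). Release, rise clear, and look at the plate.

```bash
python3 -m jog '[65,0,0,0,0, 65,0,0,0,0, 65,0,0,0,0, 65,0,-20,0,0, 65,0,-50,0,0, 65,0,-85,0,0, 65,0,-115,0,0, 65,0,-125,0,0, 65,30,-125,-15,0, 65,70,-125,-50,0, 65,110,-125,-90,0, 65,150,-125,-130,0, 65,180,-125,-140,0]'
python3 - <<'E'
from go import *
plan([])
for n in("scene","top"):
  p,d=manip.snapshot(n); p=p[:,:,::-1].copy();cv2.imwrite(f"pics/{n}6.png",p)
crop(0,cv2.imread("pics/top6.png"),105,165,205,265,6,"pics/t6.png")
overlay("scene",cv2.imread("pics/scene6.png"),POSE,(150,90,330,240),4,"pics/s6o.png",lid=1.45,hasp=2.7)
E
```

```text
time_s: 22.85
eef_pos: [0.486, -0.0692, 0.3238]
eef_rot: [-90.7, -0.2, -170.0]
wrist_force: [-0.9, 0.2, 1.9]
opening: 0.649
t 22.85 tcp [486.  -69.2 323.8] rot [ -90.7   -0.2 -170. ] open 0.649 F [-0.9  0.2  1.9] j7 -53.0
```

View pics/s6o.png

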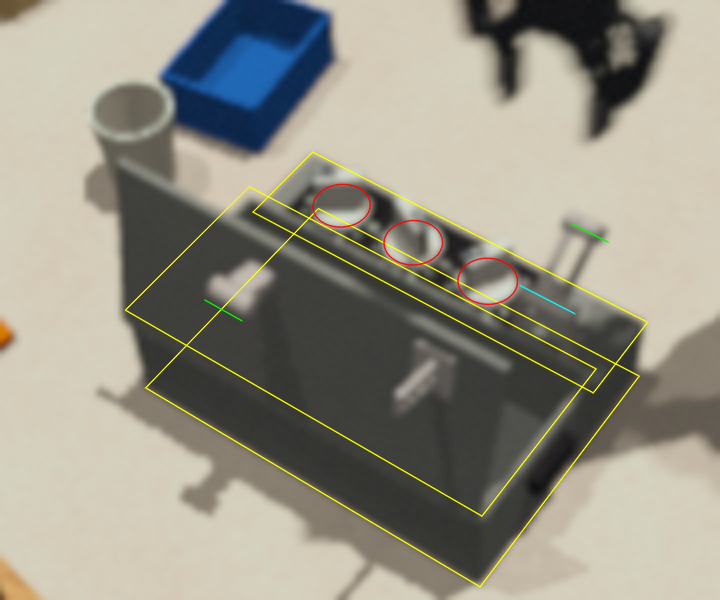

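View pics/t6.png

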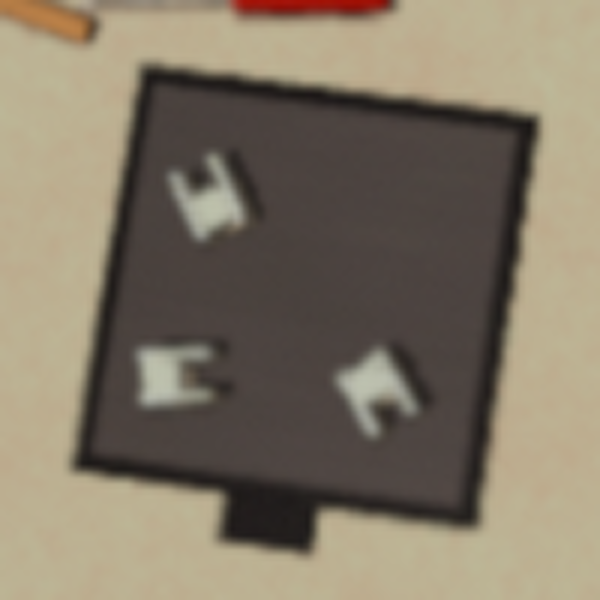

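View pics/top6.png

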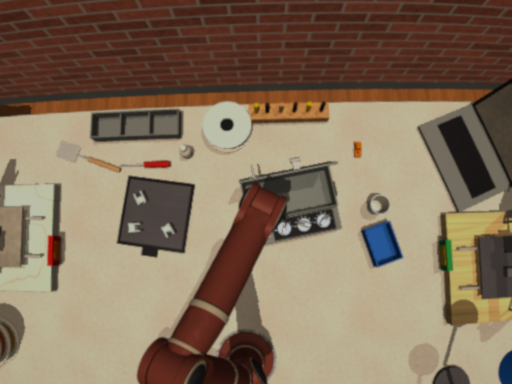

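```bash
python3 - <<'E'
from go import *
for a in (1.2,1.25,1.3,1.35,1.4,1.45,1.5):
    q=proj("scene",case_pts(POSE,[(115-120*np.cos(a)+38*np.sin(a),-30,92+120*np.sin(a)+38*np.cos(a))]))[0]
    e=proj("scene",case_pts(POSE,[(115-150*np.cos(a)+8*np.sin(a),y,92+150*np.sin(a)+8*np.cos(a)) for y in(160,-160)]))
    print(a,((q+.5-[150,90])*4).round(0),((e+.5-[150,90])*4).round(0).tolist())
L=dict(A=[(168,178),(220,152),(248,222),(205,242)],B=[(136,347),(212,345),(215,402),(140,407)],C=[(335,380),(380,345),(418,412),(375,438)])
for k,c in L.items():
    w=back("top",[((x+.5)/6-.5+105,(y+.5)/6-.5+165) for x,y in c],.042)[:,:2]*1e3
    m=w.mean(0); s=[np.linalg.norm(w[i]-w[(i+1)%4]).round(1) for i in range(4)]
    r=cv2.minAreaRect(w.astype(np.float32)); 
    e=w-m
    # long axis direction
    lo=(w[3]-w[0]+w[2]-w[1]) if k!="B" else (w[1]-w[0]+w[2]-w[3])
    q=proj("scene",[(*(w[i]/1e3),.042) for i in range(4)])
    print(k,m.round(1),"sides",s,"long deg",np.degrees(np.arctan2(lo[1],lo[0])).round(1),"r",np.hypot(*m).round(0),"scene crop",((q+.5-[310,225])*5).round(0).tolist())
E
```

```text
1.2 [252. 278.] [[526.0, 352.0], [138.0, 146.0]]
1.25 [246. 284.] [[520.0, 357.0], [131.0, 150.0]]
1.3 [241. 290.] [[514.0, 363.0], [124.0, 155.0]]
1.35 [235. 296.] [[507.0, 370.0], [116.0, 160.0]]
1.4 [229. 303.] [[501.0, 377.0], [109.0, 165.0]]
1.45 [223. 310.] [[494.0, 384.0], [102.0, 171.0]]
1.5 [218. 318.] [[488.0, 392.0], [94.0, 178.0]]
A [590.1 373.8] sides [np.float64(35.9), np.float64(47.3), np.float64(29.1), np.float64(46.6)] long deg -153.3 r 699.0 scene crop [[410.0, 463.0], [341.0, 442.0], [361.0, 358.0], [416.0, 376.0]]
B [482.5 394. ] sides [np.float64(47.5), np.float64(34.6), np.float64(46.8), np.float64(36.6)] long deg -88.5 r 623.0 scene crop [[550.0, 344.0], [475.0, 286.0], [506.0, 240.0], [582.0, 292.0]]
C [469.1 269.6] sides [np.float64(34.3), np.float64(46.9), np.float64(30.2), np.float64(43.0)] long deg -147.9 r 541.0 scene crop [[381.0, 169.0], [318.0, 162.0], [326.0, 88.0], [380.0, 99.0]]
```

```bash
python3 - <<'E'
from go import *
plan([("overC",(.4691,.2696,.13),-147.9),("C",(.4691,.2696,.010),-147.9)])
E
```

```text
t 22.95 tcp [480.  -70.  323.1] rot [ -91.1   -0.6 -170.2] open 0.648 F [ 1.3 -0.5  0.7] j7 -52.0
overC world [469. 270. 130.] shift [ -49.   199.  -332.8] turn [  1.2 -22.3   0.4]
C world [469. 270.  10.] shift [ -50.2  318.9 -330.6] turn [  1.2 -22.3   0.4]
```

```bash
python3 -m jog '[65,-5,20,-40,-4, 65,-10,40,-85,-8, 65,-15,60,-130,-12, 65,-20,80,-175,-16, 65,-30,100,-220,-20, 65,-40,125,-260,-22.3, 65,-45,150,-300,-22.3, 65,-49,180,-328,-22.3, 65,-49,199,-333,-22.3, 65,-49,199,-333,-22.3, 65,-49,199,-333,-22.3]'; python3 - <<'E'
from go import *
plan([("C",(.4691,.2696,.010),-147.9)])
p,d=manip.snapshot("scene"); p=p[:,:,::-1].copy();cv2.imwrite("pics/scene7.png",p); crop(0,p,310,205,450,325,5,"pics/s7.png")
E
```

```text
time_s: 24.05
eef_pos: [0.4701, 0.2686, 0.13]
eef_rot: [-91.1, -0.1, -148.0]
wrist_force: [-0.6, -0.2, 0.6]
opening: 0.65
t 24.05 tcp [470.1 268.6 130. ] rot [-9.11e+01 -1.00e-01 -1.48e+02] open 0.65 F [-0.6 -0.2  0.6] j7 -59.0
C world [469. 270.  10.] shift [1.000e-01 1.201e+02 1.000e+00] turn [ 1.1 -0.1  0.1]
```

View pics/s7.png

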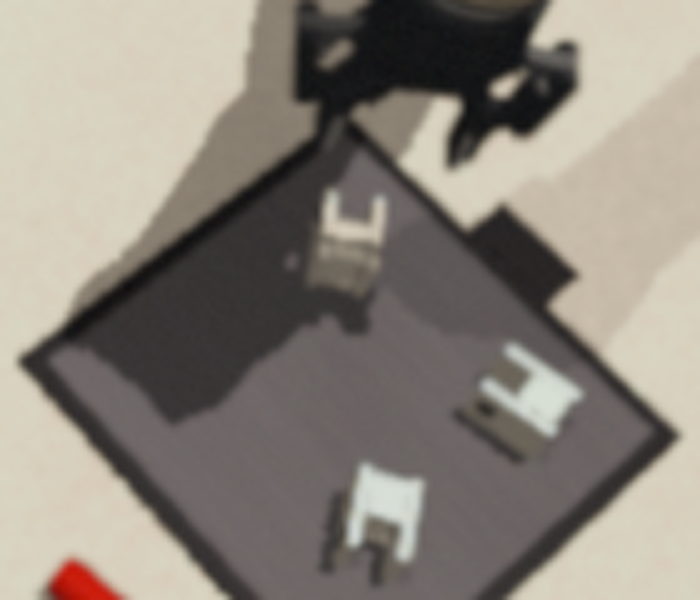

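Gripper above link C, links unmoved. Descend and grip.

```bash
python3 -m jog '[65,0,40,0.5,0, 65,0,80,1,0, 65,0,105,1,0, 65,0,115,1,0, 65,0,119,1,0, 65,0,119,1,0, 20,0,119,1,0, 20,0,119,1,0, 20,0,119,1,0, 20,0,119,1,0, 20,0,119,1,0, 20,0,119,1,0]' 40; python3 -m jog '[20,0,-10,0,0, 20,0,-40,0,0, 20,0,-90,0,0, 20,0,-140,0,0, 20,0,-190,0,0, 20,0,-200,0,0, 20,0,-200,0,0]'; python3 - <<'E'
from go import *
plan([("over",W(15,-100,200),-170.15),("down",W(15,-100,13),-170.15)])
E
```

```text
time_s: 25.3
eef_pos: [0.4712, 0.2699, 0.0135]
eef_rot: [-91.1, 0.2, -148.1]
wrist_force: [-1.3, -0.5, 4.7]
opening: 0.367
time_s: 26.0
eef_pos: [0.4737, 0.2666, 0.2161]
eef_rot: [-91.1, 0.5, -148.0]
wrist_force: [-0.3, -0.8, -0.3]
opening: 0.37
t 26.0 tcp [473.7 266.6 216.1] rot [ -91.1    0.5 -148. ] open 0.37 F [-0.3 -0.8 -0.3] j7 -64.0
over world [ 576. -270.  200.] shift [196.8   4.3 509.6] turn [ 1.2 22.1 -0.3]
down world [ 576. -270.   13.] shift [198.4 191.3 513.3] turn [ 1.2 22.1 -0.3]
```

```bash
python3 -m jog '[20,14,0,35,2, 20,28,0,72,4, 20,42,0,110,6, 20,56,0,147,8, 20,70,0,184,10, 20,85,0,221,12, 20,99,0,258,14, 20,113,0,295,16, 20,128,0,332,18, 20,142,0,370,20, 20,157,0,407,22, 20,172,0,445,22, 20,185,0,480,22, 20,197,0,510,22, 20,197,0,510,22, 20,197,0,510,22]'; python3 - <<'E'
from go import *
plan([("over",W(15,-100,200),-170.15),("down",W(15,-100,13),-170.15)])
for n in("scene","top"):
  p,d=manip.snapshot(n); p=p[:,:,::-1].copy();cv2.imwrite(f"pics/{n}8.png",p)
crop(0,cv2.imread("pics/scene8.png"),150,70,330,220,4,"pics/s8.png")
E
```

```text
time_s: 27.6
eef_pos: [0.5751, -0.2701, 0.2018]
eef_rot: [-91.4, -0.2, -170.2]
wrist_force: [-0.4, 1.0, -0.5]
opening: 0.371
t 27.6 tcp [ 575.1 -270.1  201.8] rot [ -91.4   -0.2 -170.2] open 0.371 F [-0.4  1.  -0.5] j7 -31.0
over world [ 576. -270.  200.] shift [-1.3  1.8 -0.2] turn [ 1.4 -0.   0.2]
down world [ 576. -270.   13.] shift [ -1.9 188.8   4.5] turn [ 1.4 -0.   0.2]
```

View pics/s8.png

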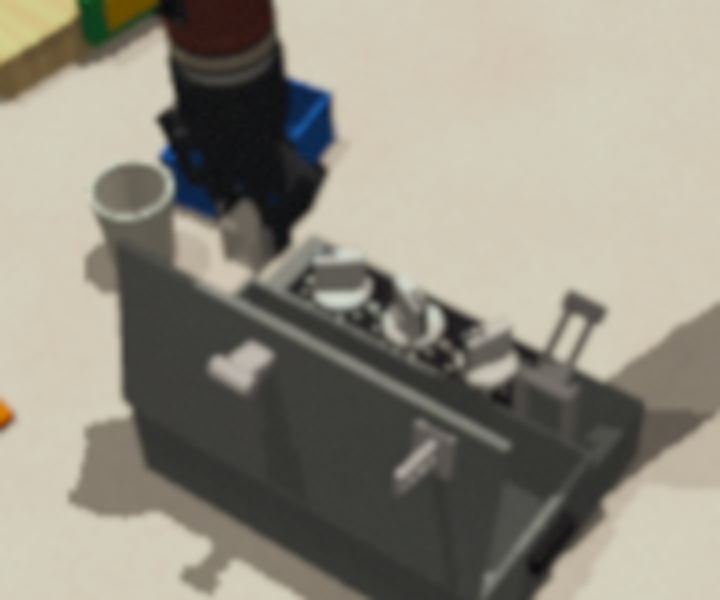

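```bash
python3 -m jog '[20,-1,35,1,0, 20,-1,75,2,0, 20,-2,115,3,0, 20,-2,150,4,0, 20,-2,172,4,0, 20,-2,183,4,0, 20,-2,187,4,0, 20,-2,187,4,0, 60,-2,187,4,0, 60,-2,187,4,0, 60,-2,187,4,0, 60,-2,170,4,0, 60,-2,130,4,0, 60,-2,80,4,0, 60,-2,30,4,0, 60,-2,-10,2,0, 60,-2,-15,-20,0]'; python3 - <<'E'
from go import *
plan([("overA",(.5901,.3738,.2),-153.3)])
for n in("scene","top"):
  p,d=manip.snapshot(n); p=p[:,:,::-1].copy();cv2.imwrite(f"pics/{n}9.png",p)
a=cv2.imread("pics/top9.png");crop(0,a,100,150,350,260,3,"pics/t9.png")
E
```

```text
time_s: 29.4
eef_pos: [0.5765, -0.2549, 0.2269]
eef_rot: [-90.7, 0.6, -170.2]
wrist_force: [-0.4, -0.4, 0.4]
opening: 0.602
t 29.4 tcp [ 576.5 -254.9  226.9] rot [ -90.7    0.6 -170.2] open 0.602 F [-0.4 -0.4  0.4] j7 -32.0
overA world [590. 374. 200.] shift [-119.8   35.1 -616.9] turn [  0.6 -16.9  -0.6]
```

View pics/t9.png

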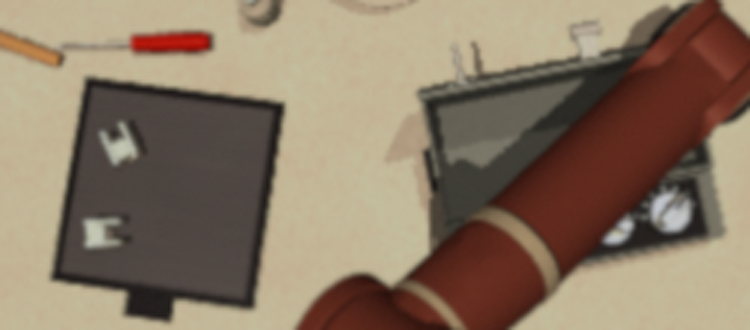

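View pics/scene9.png

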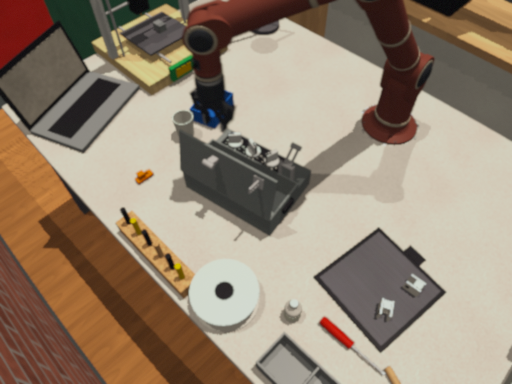

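```bash
python3 - <<'E'
from go import *
plan([("overB",(.4825,.394,.13),-88.5)])
E
```

```text
t 29.5 tcp [ 576.5 -246.3  221.8] rot [ -91.4    0.3 -169.7] open 0.6 F [-0.1  0.6 -0.7] j7 -32.0
overB world [482. 394. 130.] shift [ -21.   107.4 -644.5] turn [  0.9 -81.2  -1.2]
```

```bash
python3 -m jog '[65,0,0,-40,-5, 65,0,0,-85,-12, 65,0,0,-130,-20, 65,0,0,-175,-28, 65,0,0,-220,-36, 65,0,0,-265,-44, 65,0,10,-310,-52, 65,-3,20,-355,-60, 65,-6,30,-400,-68, 65,-9,40,-445,-76, 65,-12,55,-490,-81, 65,-15,70,-535,-81, 65,-18,85,-580,-81, 65,-21,97,-620,-81, 65,-21,107,-644,-81, 65,-21,107,-644,-81, 65,-21,107,-644,-81]'; python3 - <<'E'
from go import *
plan([("B",(.4825,.394,.012),-88.5)])
p,d=manip.snapshot("scene"); p=p[:,:,::-1].copy();cv2.imwrite("pics/scene10.png",p); crop(0,p,310,205,450,325,5,"pics/s10.png")
E
```

```text
time_s: 31.2
eef_pos: [0.4826, 0.3927, 0.1296]
eef_rot: [-89.9, 1.3, -88.7]
wrist_force: [-0.4, -0.2, -1.1]
opening: 0.648
t 31.2 tcp [482.6 392.7 129.6] rot [-89.9   1.3 -88.7] open 0.648 F [-0.4 -0.2 -1.1] j7 -23.0
B world [482. 394.  12.] shift [  1.4 117.6  -0.2] turn [-0.1 -0.2 -1.3]
```

View pics/s10.png

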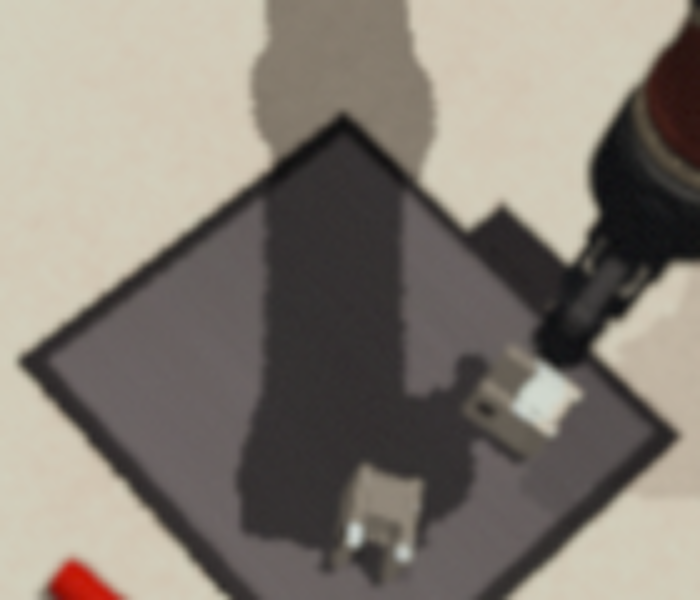

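```bash
python3 -m jog '[65,0.5,40,0,0, 65,1,80,0,0, 65,1,102,0,0, 65,1,112,0,0, 65,1,117,0,0, 65,1,117,0,0, 20,1,117,0,0, 20,1,117,0,0, 20,1,117,0,0, 20,1,117,0,0, 20,1,117,0,0, 20,1,117,0,0]' 40; python3 -m jog '[20,0,-10,0,0, 20,0,-40,0,0, 20,0,-90,0,0, 20,0,-140,0,0, 20,0,-190,0,0, 20,0,-200,0,0, 20,0,-200,0,0]'; python3 - <<'E'
from go import *
plan([("over",W(15,-25,205),-170.15)])
E
```

```text
time_s: 32.45
eef_pos: [0.4849, 0.3937, 0.015]
eef_rot: [-89.7, 1.4, -88.8]
wrist_force: [-0.0, -0.9, 6.2]
opening: 0.368
time_s: 33.15
eef_pos: [0.4851, 0.3894, 0.2181]
eef_rot: [-89.5, 1.6, -88.8]
wrist_force: [0.1, 0.0, -1.3]
opening: 0.367
t 33.15 tcp [485.1 389.4 218.1] rot [-89.5   1.6 -88.8] open 0.367 F [ 0.1  0.  -1.3] j7 -25.0
over world [ 564. -196.  205.] shift [586.8  -2.7  66.6] turn [ 0.7 81.3 -1.7]
```

```bash
python3 -m jog '[20,35,0,4,5, 20,75,0,9,11, 20,115,0,13,17, 20,155,0,17,24, 20,195,0,22,31, 20,235,0,26,38, 20,275,0,31,45, 20,315,0,35,52, 20,355,0,40,59, 20,395,0,44,66, 20,435,0,49,73, 20,475,0,54,81, 20,515,0,58,81, 20,555,0,63,81, 20,580,0,66,81, 20,587,-2,67,81, 20,587,-2,67,81, 20,587,-2,67,81]'; python3 - <<'E'
from go import *
plan([("over",W(15,-25,200),-170.15),("down",W(15,-25,15),-170.15)])
p,d=manip.snapshot("scene"); p=p[:,:,::-1].copy();cv2.imwrite("pics/scene11.png",p); crop(0,p,150,70,330,220,4,"pics/s11.png")
E
```

```text
time_s: 34.95
eef_pos: [0.5638, -0.1935, 0.2031]
eef_rot: [-91.7, 0.7, -169.7]
wrist_force: [0.5, 0.1, 0.1]
opening: 0.368
t 34.95 tcp [ 563.8 -193.5  203.1] rot [ -91.7    0.7 -169.7] open 0.368 F [0.5 0.1 0.1] j7 -34.0
over world [ 564. -196.  200.] shift [0.6 3.  2.3] turn [ 1.7  0.4 -0.7]
down world [ 564. -196.   15.] shift [  2.8 188.    7.7] turn [ 1.7  0.4 -0.7]
```

View pics/s11.png

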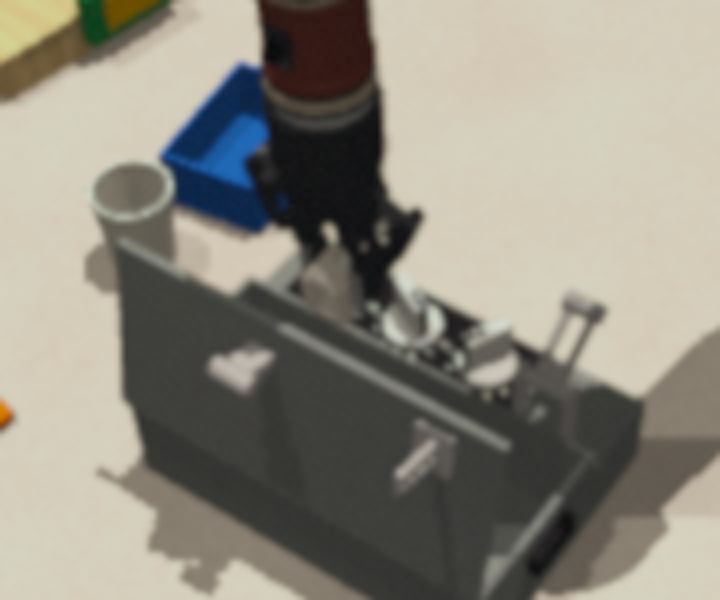

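```bash
python3 -m jog '[20,0,35,2,0, 20,1,75,3,0, 20,2,115,5,0, 20,3,150,6,0, 20,3,172,7,0, 20,3,183,7,0, 20,3,187,7,0, 20,3,187,7,0, 60,3,187,7,0, 60,3,187,7,0, 60,3,187,7,0, 60,3,170,7,0, 60,2,130,6,0, 60,1,80,4,0, 60,0,30,2,0, 60,0,-10,0,0, 60,0,-15,0,0]'; python3 - <<'E'
from go import *
plan([("overA",(.5901,.3738,.13),-153.3)])
E
```

```text
time_s: 36.7
eef_pos: [0.5663, -0.196, 0.2248]
eef_rot: [-91.3, 1.3, -169.7]
wrist_force: [0.5, -0.3, -0.4]
opening: 0.594
t 36.7 tcp [ 566.3 -196.   224.8] rot [ -91.3    1.3 -169.7] open 0.594 F [ 0.5 -0.3 -0.4] j7 -35.0
overA world [590. 374. 130.] shift [-123.2  109.9 -554.1] turn [  1.1 -16.4  -1.5]
```

```bash
python3 -m jog '[65,0,0,-40,-4, 65,0,0,-85,-8, 65,0,0,-130,-12, 65,0,0,-175,-16, 65,0,0,-220,-16, 65,0,0,-265,-16, 65,-10,5,-310,-16, 65,-30,15,-350,-16, 65,-50,30,-390,-16, 65,-70,50,-430,-16, 65,-90,70,-470,-16, 65,-105,90,-510,-16, 65,-118,105,-540,-16, 65,-123,110,-554,-16, 65,-123,110,-554,-16, 65,-123,110,-554,-16]'; python3 - <<'E'
from go import *
plan([("A",(.5901,.3738,.012),-153.3)])
for n in("scene","top"):
  p,d=manip.snapshot(n); p=p[:,:,::-1].copy();cv2.imwrite(f"pics/{n}12.png",p)
crop(0,cv2.imread("pics/scene12.png"),310,205,450,325,5,"pics/s12.png")
crop(0,cv2.imread("pics/top12.png"),230,155,350,255,6,"pics/t12.png")
E
```

```text
time_s: 38.3
eef_pos: [0.5907, 0.3709, 0.1307]
eef_rot: [-90.7, 1.6, -153.8]
wrist_force: [0.4, -2.0, 0.2]
opening: 0.652
t 38.3 tcp [590.7 370.9 130.7] rot [ -90.7    1.6 -153.8] open 0.652 F [ 0.4 -2.   0.2] j7 -71.0
A world [590. 374.  12.] shift [  2.5 118.7  -1.3] turn [ 0.7 -0.5 -1.6]
```

View pics/s12.png

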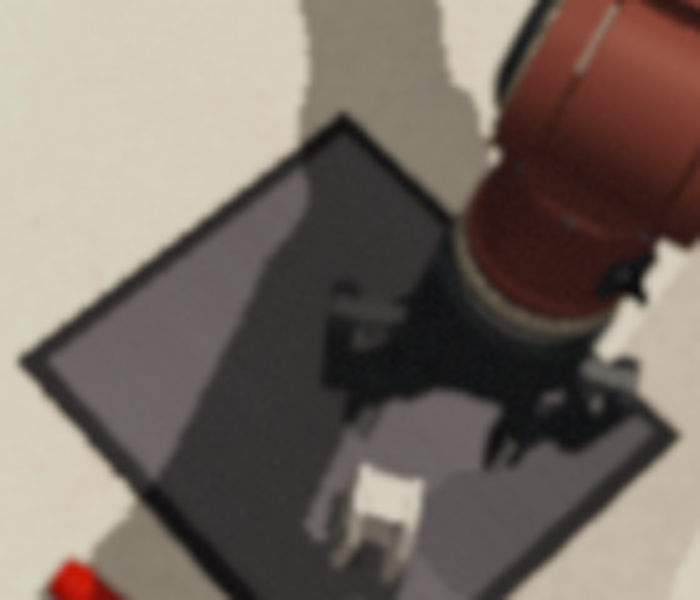

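View pics/t12.png

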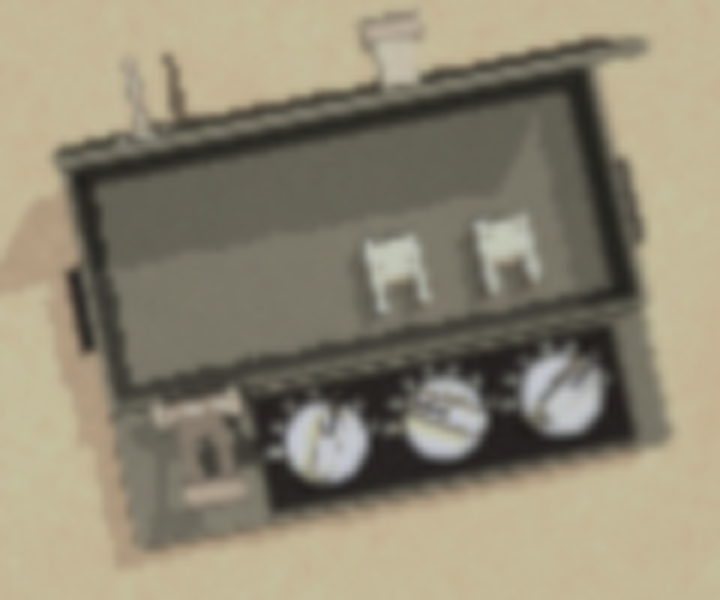

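```bash
python3 -m jog '[65,1,40,0,-0.5, 65,1.5,80,-1,-0.5, 65,2,103,-1.3,-0.5, 65,2,113,-1.3,-0.5, 65,2,118,-1.3,-0.5, 65,2,118,-1.3,-0.5, 20,2,118,-1,-0.5, 20,2,118,-1,-0.5, 20,2,118,-1,-0.5, 20,2,118,-1,-0.5, 20,2,118,-1,-0.5, 20,2,118,-1,-0.5]' 40; python3 -m jog '[20,0,-10,0,0, 20,0,-40,0,0, 20,0,-90,0,0, 20,0,-140,0,0, 20,0,-190,0,0, 20,0,-200,0,0, 20,0,-200,0,0]'; python3 - <<'E'
from go import *
plan([("over",W(15,50,205),-170.15)])
E
```

```text
time_s: 39.6
eef_pos: [0.5928, 0.3736, 0.0158]
eef_rot: [-90.7, 1.9, -153.4]
wrist_force: [-0.6, -0.1, 5.9]
opening: 0.368
time_s: 40.3
eef_pos: [0.5892, 0.3685, 0.219]
eef_rot: [-90.8, 2.2, -153.4]
wrist_force: [-0.1, -0.6, -1.0]
opening: 0.366
t 40.3 tcp [589.2 368.5 219. ] rot [ -90.8    2.2 -153.4] open 0.366 F [-0.1 -0.6 -1. ] j7 -74.0
over world [ 551. -122.  205.] shift [254.   -1.3 421.4] turn [ 1.1 16.7 -2.1]
```

```bash
python3 -m jog '[20,30,0,30,0, 20,60,0,55,2, 20,90,0,85,4, 20,120,0,120,6, 20,145,0,155,8, 20,165,0,190,10, 20,185,0,225,12, 20,205,0,260,14, 20,220,0,295,16, 20,235,0,330,16.5, 20,245,0,365,16.5, 20,252,0,400,16.5, 20,254,-1,421,16.5, 20,254,-1,421,16.5, 20,254,-1,421,16.5]'; python3 - <<'E'
from go import *
plan([("over",W(15,50,200),-170.15),("down",W(15,50,15),-170.15)])
p,d=manip.snapshot("scene"); p=p[:,:,::-1].copy();cv2.imwrite("pics/scene13.png",p); crop(0,p,150,70,330,220,4,"pics/s13.png")
E
```

```text
time_s: 41.8
eef_pos: [0.5494, -0.1205, 0.2028]
eef_rot: [-91.5, 1.7, -170.0]
wrist_force: [-0.3, 0.3, -0.2]
opening: 0.369
t 41.8 tcp [ 549.4 -120.5  202.8] rot [ -91.5    1.7 -170. ] open 0.369 F [-0.3  0.3 -0.2] j7 -40.0
over world [ 551. -122.  200.] shift [-1.   2.8  1.7] turn [ 1.5  0.2 -1.7]
down world [ 551. -122.   15.] shift [  4.4 187.6   6.5] turn [ 1.5  0.2 -1.7]
```

View pics/s13.png

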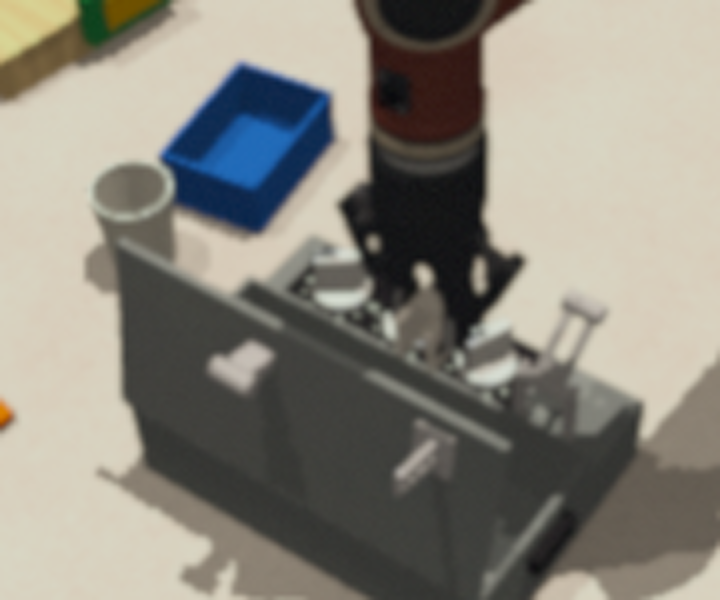

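```bash
python3 -m jog '[20,0,35,2,0, 20,1,75,3,0, 20,2,115,4,0, 20,3,150,5,0, 20,4,172,6,0, 20,4.5,183,6,0, 20,4.5,187,6,0, 20,4.5,187,6,0, 60,4.5,187,6,0, 60,4.5,187,6,0, 60,4.5,187,6,0, 60,4,170,6,0, 60,4,130,5,0, 60,3,80,3,0, 60,0,30,2,0, 60,0,-10,0,0, 60,0,-60,0,0, 60,0,-100,0,0, 65,10,-100,0,0, 65,10,-100,0,0]'; python3 - <<'E'
from go import *
a=1.32
plan([("lidbar over",W(115-120*np.cos(a)+38*np.sin(a),-30,320),-170.15),("lidbar",W(115-120*np.cos(a)+38*np.sin(a),-30,92-19+120*np.sin(a)+38*np.cos(a)),-170.15)])
for n in("scene","top"):
  p,d=manip.snapshot(n); p=p[:,:,::-1].copy();cv2.imwrite(f"pics/{n}14.png",p)
crop(0,cv2.imread("pics/scene14.png"),150,70,330,220,4,"pics/s14.png")
E
```

```text
time_s: 43.85
eef_pos: [0.5362, -0.1251, 0.3036]
eef_rot: [-91.5, 1.8, -170.0]
wrist_force: [-0.2, -0.4, -1.1]
opening: 0.65
t 43.85 tcp [ 536.2 -125.1  303.6] rot [ -91.5    1.8 -170. ] open 0.65 F [-0.2 -0.4 -1.1] j7 -44.0
lidbar over world [ 670. -182.  320.] shift [-122.1  -14.7   79.3] turn [ 1.5  0.2 -1.8]
lidbar world [ 670. -182.  199.] shift [-118.3  106.5   82.5] turn [ 1.5  0.2 -1.8]
```

View pics/top14.png

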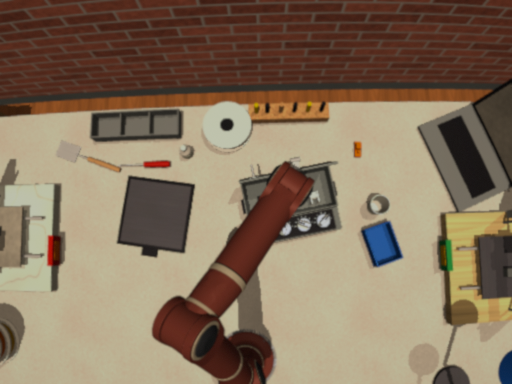

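View pics/s14.png

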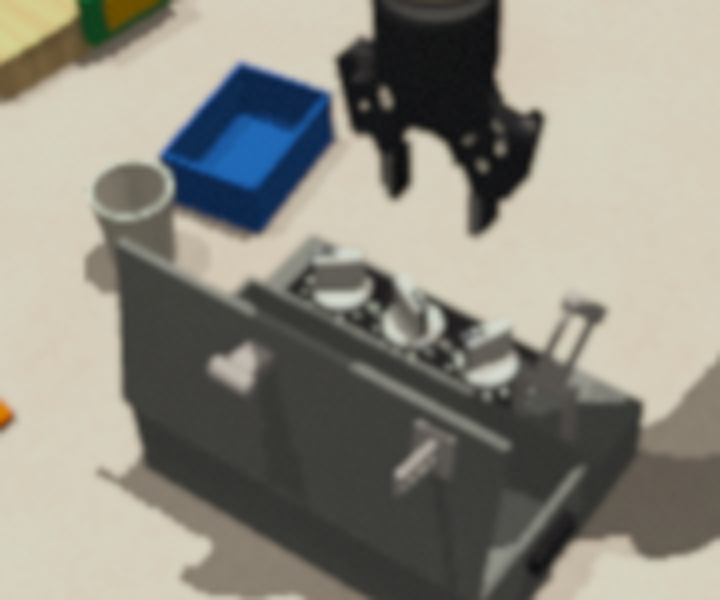

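```bash
python3 - <<'E'
from go import *
for n in("top","scene"):
    p,d=manip.snapshot(n); c=manip.get_calibration(n)
    v,u=np.mgrid[0:384,0:512]; m=cv2.undistortPoints(np.stack([u.ravel(),v.ravel()],1).astype(float).reshape(-1,1,2),c["K"],c["dist_coeffs"]).reshape(-1,2)
    X=(np.c_[m,np.ones(len(m))]*d.reshape(-1,1)-c["t"])@c["R"]
    R=Ro.from_euler('z',POSE[2],degrees=True).as_matrix(); Y=(X-[POSE[0],POSE[1],0])@R*1e3
    g=(abs(Y[:,1])<150)&(Y[:,0]>60)&(Y[:,0]<125)&(Y[:,2]>110)&(Y[:,2]<260)
    for y0,y1 in((-150,-70),(0,80),(120,150)):
        h=g&(Y[:,1]>y0)&(Y[:,1]<y1)
        if h.sum()>10:
            x,z=Y[h,0],Y[h,2]; print(n,y0,h.sum(),"zmax",np.percentile(z,98).round(0),"ang",np.percentile(np.arctan2(z-92,115-x),[10,50,90]).round(2))
    h=(abs(Y[:,1]+30)<22)&(Y[:,0]>118)&(Y[:,0]<170)&(Y[:,2]>190)&(Y[:,2]<245)
    print(n,"bar pts",h.sum(),Y[h].mean(0).round(0) if h.sum() else "", Y[h].max(0).round(0) if h.sum() else "")
    # links in box
    h=(Y[:,0]>-25)&(Y[:,0]<60)&(Y[:,1]>-140)&(Y[:,1]<140)&(Y[:,2]>30)&(Y[:,2]<60)
    print(n,"in box pts",h.sum(), np.histogram(Y[h,1],bins=range(-140,141,20))[0])
E
```

```text
top -150 92 zmax 244.0 ang [1.38 1.41 1.5 ]
top 0 21 zmax 246.0 ang [1.38 1.41 1.55]
top 120 34 zmax 243.0 ang [1.37 1.4  1.49]
top bar pts 54 [126. -30. 223.] [136. -14. 229.]
top in box pts 75 [ 0 29 35 11  0  0  0  0  0  0  0  0  0  0]
scene -150 817 zmax 240.0 ang [1.41 1.44 1.57]
scene 0 973 zmax 240.0 ang [1.41 1.45 1.59]
scene 120 395 zmax 240.0 ang [1.41 1.44 1.58]
scene bar pts 77 [128. -27. 222.] [135. -12. 229.]
scene in box pts 0 [0 0 0 0 0 0 0 0 0 0 0 0 0 0]
```

```bash
python3 -m jog '[65,-30,-14,20,0, 65,-65,-14,45,0, 65,-100,-14,68,0, 65,-122,-14,80,0, 65,-127,-14,80,0, 65,-127,-14,80,0]'; python3 - <<'E'
from go import *
a=1.36
plan([("lidbar",W(127,-30,218-19),-170.15)])
for n in("scene","top"):
  p,d=manip.snapshot(n); p=p[:,:,::-1].copy();cv2.imwrite(f"pics/{n}15.png",p)
crop(0,cv2.imread("pics/scene15.png"),150,70,330,220,4,"pics/s15.png")
crop(0,cv2.imread("pics/top15.png"),230,145,350,245,6,"pics/t15.png")
E
```

```text
time_s: 44.65
eef_pos: [0.6758, -0.1798, 0.3141]
eef_rot: [-91.7, 1.4, -169.8]
wrist_force: [-0.8, 0.0, -0.4]
opening: 0.652
t 44.65 tcp [ 675.8 -179.8  314.1] rot [ -91.7    1.4 -169.8] open 0.652 F [-0.8  0.  -0.4] j7 -45.0
lidbar world [ 675. -182.  199.] shift [  4.1 114.9   4.9] turn [ 1.7  0.3 -1.4]
```

View pics/t15.png

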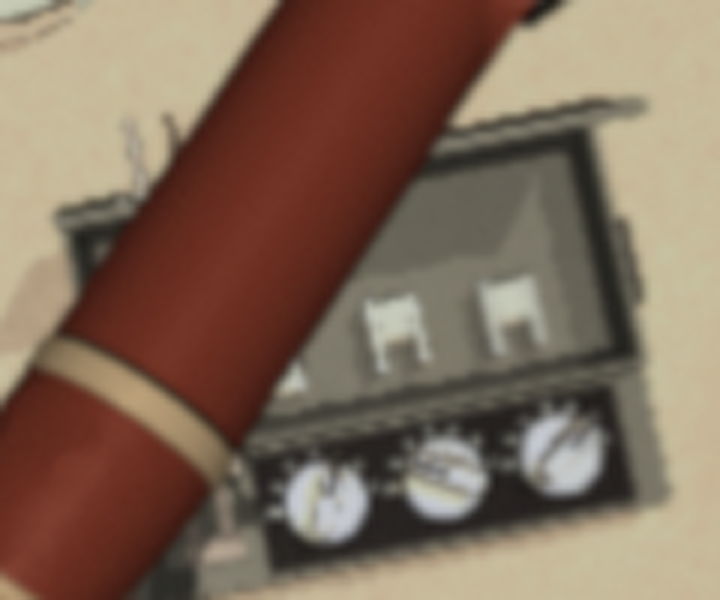

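View pics/s15.png

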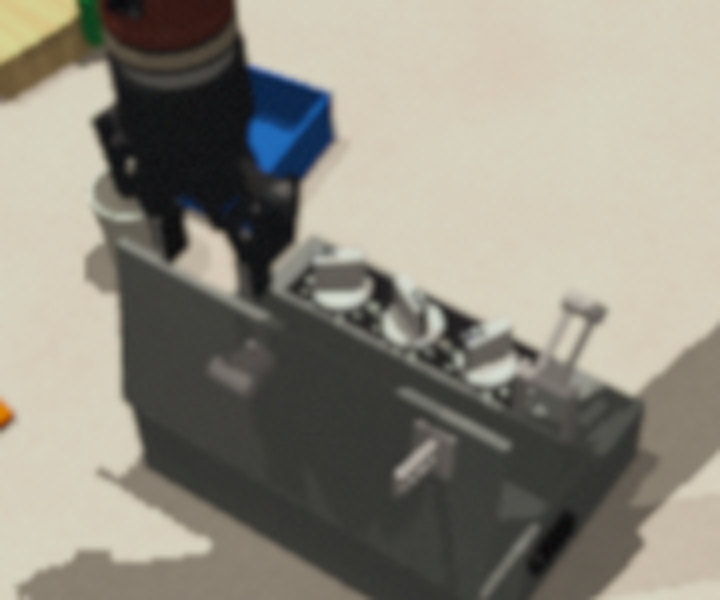

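All three links lie in the box (t15: (398,330), (512,315), third's edge at (290,380)); plate empty. Now pinch the lid bar.

```bash
python3 -m jog '[65,1,25,1,0, 65,2,60,3,0, 65,4,90,5,0, 65,4,107,5,0, 65,4,114,5,0, 65,4,115,5,0, 65,4,115,5,0, 20,4,115,5,0, 20,4,115,5,0, 20,4,115,5,0, 20,4,115,5,0, 20,4,115,5,0, 20,4,115,5,0]' 70; python3 - <<'E'
from go import *
plan([("closed",(.5475,-.2033,.1115),-170.15)])
o=manip.get_obs(); R=Ro.from_euler('xyz',o["eef_rot"],degrees=True).as_matrix()
f=lambda a:W(115-120*np.cos(a)+38*np.sin(a),-30,92-19+120*np.sin(a)+38*np.cos(a))
for a in np.arange(1.3,-.01,-.1): print(round(a,1),(R.T@(f(a)-f(1.36))*1e3).round(1))
p,d=manip.snapshot("scene"); p=p[:,:,::-1].copy(); crop(0,p,150,70,330,220,4,"pics/s16.png")
E
```

```text
time_s: 46.05
eef_pos: [0.6748, -0.1805, 0.2027]
eef_rot: [-91.7, 1.6, -169.8]
wrist_force: [-2.4, 3.2, 5.0]
opening: 0.355
t 46.05 tcp [ 674.8 -180.5  202.7] rot [ -91.7    1.6 -169.8] open 0.355 F [-2.4  3.2  5. ] j7 -41.0
closed world [ 548. -203.  112.] shift [131.9  87.4   2.5] turn [ 1.7  0.4 -1.6]
1.3 [ 7.5 -0.7 -0.1]
1.2 [20.1 -0.9 -0.2]
1.1 [32.6  0.2 -0.2]
1.0 [45.   2.5 -0.2]
0.9 [57.1  6.1 -0.2]
0.8 [68.7 10.8 -0.1]
0.7 [79.9 16.7  0. ]
0.6 [90.3 23.6  0.2]
0.5 [100.1  31.6   0.3]
0.4 [109.   40.5   0.6]
0.3 [116.9  50.2   0.8]
0.2 [123.9  60.7   1.1]
0.1 [129.8  71.8   1.4]
-0.0 [134.5  83.5   1.7]
```

View pics/s16.png

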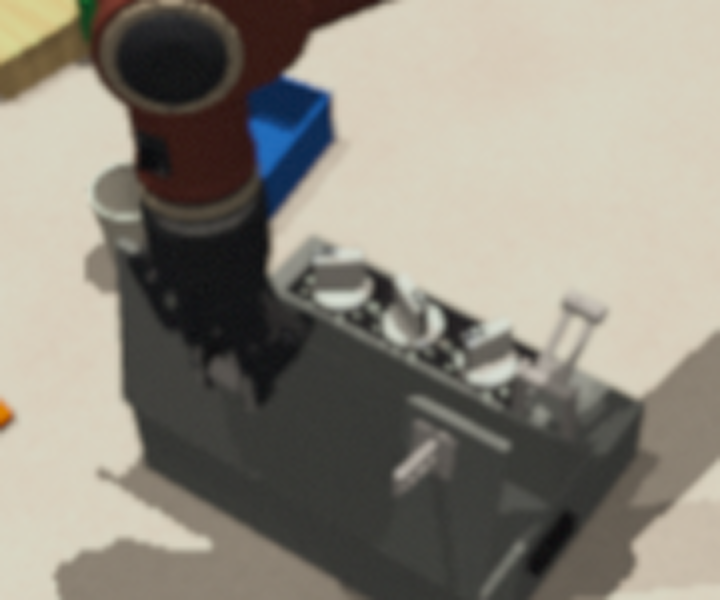

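```bash
python3 -m jog '[20,7.5,-0.7,0,0, 20,20,-0.9,0,0, 20,32.6,0.2,0,0, 20,45,2.5,0,0, 20,57,6,0,0, 20,68.7,10.8,0,0, 20,80,16.7,0,0, 20,90.3,23.6,0,0, 20,100,31.6,0,0, 20,109,40.5,0.5,0, 20,117,50,1,0, 20,124,61,1,0, 20,129.5,72,1.5,0, 20,133,83,2,0, 20,133,87,2,0, 20,133,89,2,0, 20,133,89,2,0, 20,133,89,2,0]'; python3 - <<'E'
from go import *
plan([("closed",(.5475,-.2033,.1115),-170.15)])
E
```

```text
time_s: 47.9
eef_pos: [0.5403, -0.2037, 0.1099]
eef_rot: [-92.0, 1.1, -170.0]
wrist_force: [-10.2, 1.4, 5.3]
opening: 0.357
t 47.9 tcp [ 540.3 -203.7  109.9] rot [ -92.     1.1 -170. ] open 0.357 F [-10.2   1.4   5.3] j7 -26.0
closed world [ 548. -203.  112.] shift [-7.2 -1.5  0.8] turn [ 2.   0.2 -1.1]
```

```bash
python3 -m jog '[20,-4,2,0,0, 20,-5,5,0,0, 20,-5,5,0,0, 65,-5,3,0,0, 65,-5,3,0,0, 65,-5,3,0,0, 65,-5,-20,0,0, 65,-5,-60,0,0, 65,-5,-90,0,0, 65,30,-90,-20,0, 65,80,-90,-40,0, 65,100,-90,-60,0, 65,100,-90,-60,0]'; cat > chk.py <<'E'
from go import *
R=Ro.from_euler('z',POSE[2],degrees=True).as_matrix()
for n in("top","scene"):
    p,d=manip.snapshot(n); cv2.imwrite(f"pics/chk_{n}.png",p[:,:,::-1]); c=manip.get_calibration(n)
    v,u=np.mgrid[0:384,0:512]; m=cv2.undistortPoints(np.stack([u.ravel(),v.ravel()],1).astype(float).reshape(-1,1,2),c["K"],c["dist_coeffs"]).reshape(-1,2)
    X=(np.c_[m,np.ones(len(m))]*d.reshape(-1,1)-c["t"])@c["R"]
    Y=(X-[POSE[0],POSE[1],0])@R*1e3
    for x0,x1,y0,y1 in((-28,-15,-150,-60),(-28,-15,0,80),(90,110,-140,-60),(90,110,0,140),(30,60,-140,-60)):
        h=(Y[:,0]>x0)&(Y[:,0]<x1)&(Y[:,1]>y0)&(Y[:,1]<y1)&(Y[:,2]<125)
        if h.sum()>5: print(n,(x0,x1,y0,y1),h.sum(),"lid z",np.median(Y[h,2]).round(1))
E
python3 chk.py; python3 - <<'E'
from go import *
a=2.7
plan([("hasp over",W(-45+62*np.cos(a),110,200),-170.15),("hasp",W(-45+62*np.cos(a),110,109+62*np.sin(a)),-170.15)])
overlay("scene",cv2.imread("pics/chk_scene.png"),POSE,(150,90,330,240),4,"pics/s17.png",hasp=2.7)
E
```

```text
time_s: 49.2
eef_pos: [0.426, -0.163, 0.1996]
eef_rot: [-92.3, 1.0, -170.1]
wrist_force: [0.5, 0.1, 0.4]
opening: 0.648
top (-28, -15, -150, -60) 96 lid z 100.6
top (-28, -15, 0, 80) 89 lid z 100.2
top (90, 110, -140, -60) 123 lid z 99.8
top (90, 110, 0, 140) 227 lid z 100.3
top (30, 60, -140, -60) 194 lid z 100.2
scene (-28, -15, -150, -60) 86 lid z 101.1
scene (-28, -15, 0, 80) 90 lid z 100.7
scene (90, 110, -140, -60) 141 lid z 100.5
scene (90, 110, 0, 140) 282 lid z 100.3
scene (30, 60, -140, -60) 198 lid z 100.7
t 49.3 tcp [ 430.9 -165.2  200.3] rot [ -91.9    1.2 -170. ] open 0.647 F [0.6 0.7 0.3] j7 -29.0
hasp over world [426. -83. 200.] shift [ -9.7   3.3 -82.1] turn [ 1.9  0.2 -1.2]
hasp world [426. -83. 135.] shift [ -8.3  67.7 -79.9] turn [ 1.9  0.2 -1.2]
```

View pics/s17.png

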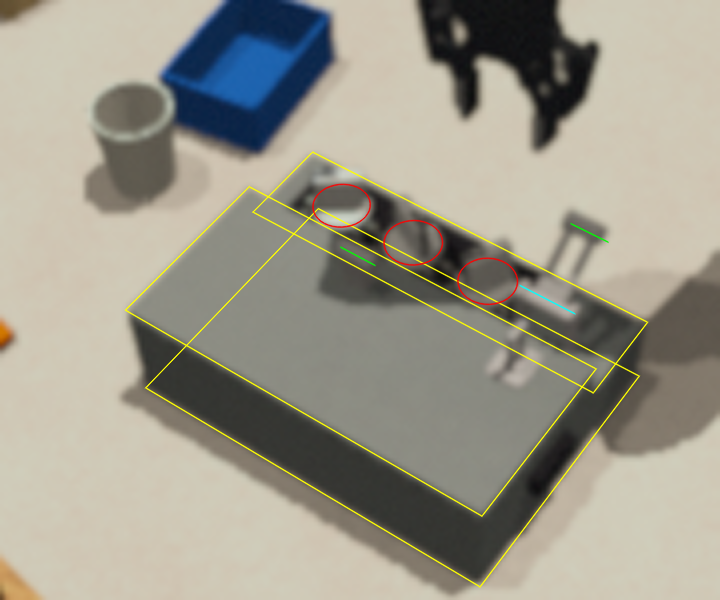

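```bash
python3 -m jog '[65,-5,0,-30,0, 65,-10,0,-65,0, 65,-10,3,-82,0, 65,-10,3,-82,0, 65,-10,20,-82,0, 65,-10,40,-81,0, 65,-10,55,-81,0, 65,-10,63,-81,0, 65,-10,63,-81,0, 20,-10,63,-80,0, 20,-10,63,-80,0, 20,-10,63,-80,0, 20,-10,63,-80,0, 20,-10,63,-80,0, 20,-10,63,-80,0]' 60; python3 - <<'E'
from go import *
o=manip.get_obs(); R=Ro.from_euler('xyz',o["eef_rot"],degrees=True).as_matrix()
f=lambda a:W(-45+62*np.cos(a),110,109+62*np.sin(a))
plan([("f2.65",f(2.65),-170.15),("closed0",(.5443,-.0617,.110),-170.15)])
for a in np.r_[np.arange(2.5,-.01,-.2),0]: print(round(a,1),(R.T@(f(a)-f(2.65))*1e3).round(1))
p,d=manip.snapshot("scene"); p=p[:,:,::-1].copy(); crop(0,p,210,100,330,200,6,"pics/s18.png")
E
```

```text
time_s: 50.8
eef_pos: [0.4273, -0.0815, 0.1405]
eef_rot: [-92.1, 1.2, -169.9]
wrist_force: [-2.7, 4.2, 4.1]
opening: 0.362
t 50.8 tcp [427.3 -81.5 140.5] rot [ -92.1    1.2 -169.9] open 0.362 F [-2.7  4.2  4.1] j7 -32.0
f2.65 world [427. -82. 138.] shift [-0.   2.2  1. ] turn [ 2.1  0.2 -1.2]
closed0 world [544. -62. 110.] shift [-118.    32.9    2.1] turn [ 2.1  0.2 -1.2]
2.5 [-5.2 -7.7 -0.3]
2.3 [-13.7 -16.7  -0.6]
2.1 [-23.9 -23.7  -0.8]
1.9 [-35.2 -28.7  -0.9]
1.7 [-47.3 -31.2  -1. ]
1.5 [-59.7 -31.3  -0.9]
1.3 [-71.9 -29.   -0.8]
1.1 [-83.3 -24.2  -0.6]
0.9 [-93.6 -17.3  -0.3]
0.7 [-1.023e+02 -8.500e+00  1.000e-01]
0.5 [-109.1    1.8    0.4]
0.3 [-113.6   13.3    0.9]
0.1 [-115.8   25.5    1.3]
0.0 [-116.    31.7    1.5]
```

View pics/s18.png

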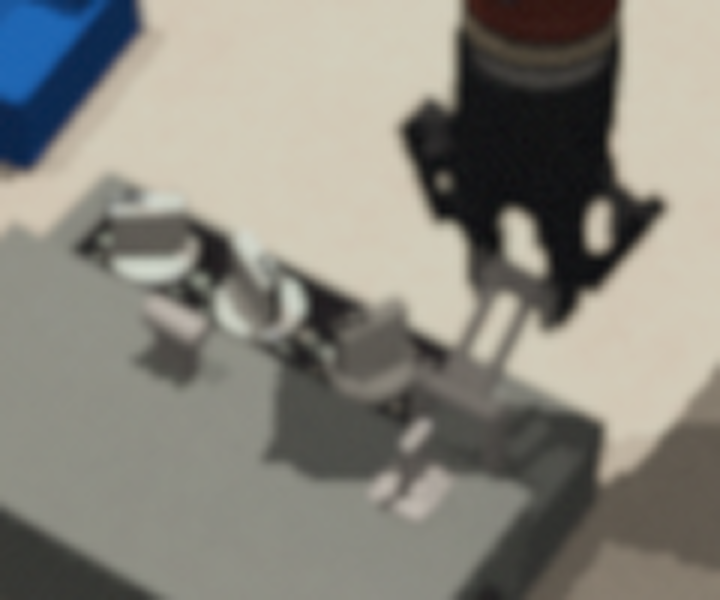

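Hasp bar pinched, dials still on code. Fold it back.

```bash
python3 -m jog '[20,-5,-7.7,0,0, 20,-13.7,-16.7,0,0, 20,-24,-23.7,-1,0, 20,-35,-28.7,-1,0, 20,-47,-31,-1,0, 20,-60,-31,-1,0, 20,-72,-29,-1,0, 20,-83,-24,-0.5,0, 20,-93.6,-17,0,0, 20,-102,-8.5,0,0, 20,-109,2,0.5,0, 20,-114,13,1,0, 20,-116,25,1,0, 20,-116,33,1.5,0, 20,-116,36,1.5,0, 20,-116,37,1.5,0, 20,-116,37,1.5,0]'; python3 - <<'E'
from go import *
plan([("closed0",(.5443,-.0617,.110),-170.15)])
E
```

```text
time_s: 52.55
eef_pos: [0.5464, -0.0605, 0.1082]
eef_rot: [-92.0, 1.6, -169.8]
wrist_force: [2.2, 4.6, 7.5]
opening: 0.358
t 52.55 tcp [546.4 -60.5 108.2] rot [ -92.     1.6 -169.8] open 0.358 F [2.2 4.6 7.5] j7 -37.0
closed0 world [544. -62. 110.] shift [ 2.2 -1.9  0.7] turn [ 2.   0.4 -1.6]
```

```bash
python3 -m jog '[20,0,2,0,0, 20,0,2,0,0, 65,0,0,0,0, 65,0,0,0,0, 65,0,0,0,0, 65,0,-25,0,0, 65,0,-60,0,0, 65,0,-100,0,0, 65,50,-110,30,0, 65,90,-110,60,0, 65,120,-110,90,0, 65,125,-110,130,0, 65,125,-110,130,0]'; python3 chk.py;  python3 - <<'E'
from go import *
im=cv2.imread("pics/chk_scene.png"); im0=cv2.imread("pics/scene0.png")
b=(245,145,315,195)
overlay("scene",im,POSE,b,5,"pics/a.png"); overlay("scene",im0,POSE,b,5,"pics/b.png"); cv2.imwrite("pics/s19.png",np.hstack([cv2.imread("pics/a.png"),cv2.imread("pics/b.png")]))
overlay("scene",im,POSE,(200,100,330,200),6,"pics/s19b.png",dials=(2,.5,2.5))
plan([("dial over",W(-75,40,180),-194.7)])
# hasp plate height by depth
n="scene"
for n in("top","scene"):
    p,d=manip.snapshot(n); c=manip.get_calibration(n); R=Ro.from_euler('z',POSE[2],degrees=True).as_matrix()
    v,u=np.mgrid[0:384,0:512]; m=cv2.undistortPoints(np.stack([u.ravel(),v.ravel()],1).astype(float).reshape(-1,1,2),c["K"],c["dist_coeffs"]).reshape(-1,2)
    Y=(((np.c_[m,np.ones(len(m))]*d.reshape(-1,1)-c["t"])@c["R"])-[POSE[0],POSE[1],0])@R*1e3
    for x0,x1 in((-30,-10),(-10,8),(8,30)):
        h=(Y[:,0]>x0)&(Y[:,0]<x1)&(abs(Y[:,1]-110)<14)&(Y[:,2]>115)&(Y[:,2]<220); print(n,x0,x1,h.sum(),np.percentile(Y[h,2],[20,50,80]).round(1) if h.sum() else "")
E
```

```text
time_s: 53.85
eef_pos: [0.4425, -0.2226, 0.2114]
eef_rot: [-91.5, 1.7, -170.4]
wrist_force: [-0.3, -0.8, -0.1]
opening: 0.656
top (-28, -15, -150, -60) 95 lid z 100.8
top (-28, -15, 0, 80) 87 lid z 99.5
top (90, 110, -140, -60) 124 lid z 100.0
top (90, 110, 0, 140) 225 lid z 100.0
top (30, 60, -140, -60) 199 lid z 100.2
scene (-28, -15, -150, -60) 86 lid z 100.9
scene (-28, -15, 0, 80) 92 lid z 100.8
scene (90, 110, -140, -60) 144 lid z 100.9
scene (90, 110, 0, 140) 297 lid z 100.5
scene (30, 60, -140, -60) 198 lid z 100.6
t 53.95 tcp [ 444.1 -216.2  210.2] rot [ -91.9    1.6 -169.9] open 0.654 F [-0.1  0.7 -0. ] j7 -25.0
dial over world [ 464. -147.  180.] shift [-30.6  33.2 -63.5] turn [ 2.2 24.8 -1.2]
top -30 -10 32 [130.3 132.7 135. ]
top -10 8 35 [131.9 134.6 139.1]
top 8 30 40 [137.6 140.  141.9]
scene -30 -10 41 [130.8 132.4 136. ]
scene -10 8 46 [133.4 134.9 141.7]
scene 8 30 57 [134.2 138.1 140.9]
```

View pics/s19.png

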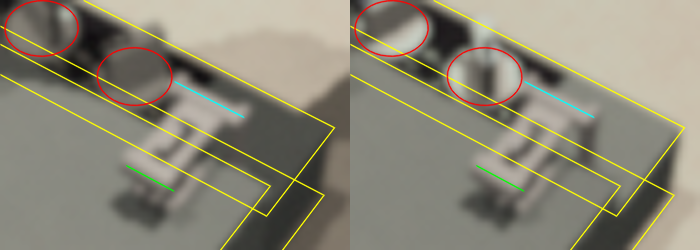

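View pics/s19b.png

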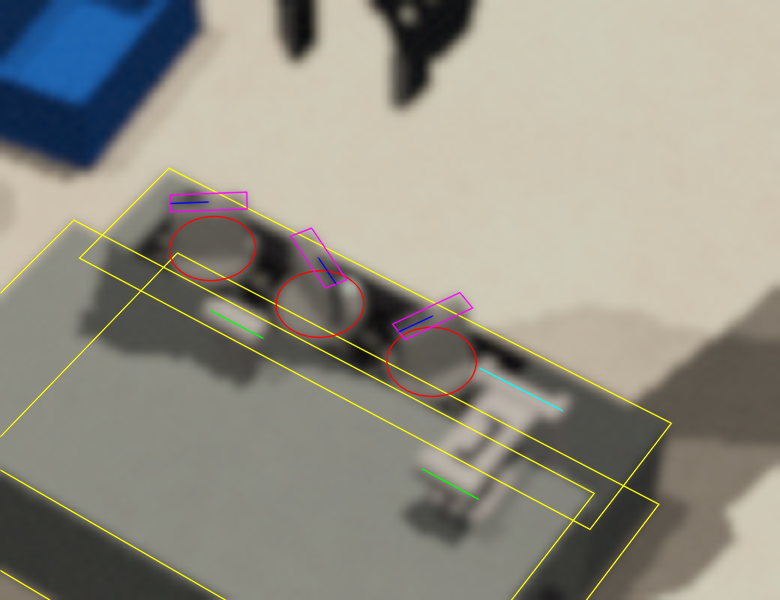

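```bash
python3 - <<'E'
from go import *
for n in("top","scene"):
  for lab in (0,1):
    if lab: p,d=manip.snapshot(n)
    else: d=np.load(f"pics/{n}0d.npy")
    c=manip.get_calibration(n); R=Ro.from_euler('z',POSE[2],degrees=True).as_matrix()
    v,u=np.mgrid[0:384,0:512]; m=cv2.undistortPoints(np.stack([u.ravel(),v.ravel()],1).astype(float).reshape(-1,1,2),c["K"],c["dist_coeffs"]).reshape(-1,2)
    Y=(((np.c_[m,np.ones(len(m))]*d.reshape(-1,1)-c["t"])@c["R"])-[POSE[0],POSE[1],0])@R*1e3
    for x0,x1 in((-30,-10),(-10,8),(8,30)):
        h=(Y[:,0]>x0)&(Y[:,0]<x1)&(abs(Y[:,1]-110)<14)&(Y[:,2]>115)&(Y[:,2]<220); print(n,"now" if lab else "start",x0,h.sum(),np.percentile(Y[h,2],[20,50,80]).round(1))
E
```

```text
top start -30 32 [127.7 130.8 132.9]
top start -10 32 [128.  131.4 141.6]
top start 8 42 [130.4 133.6 135.7]
top now -30 34 [128.8 131.5 135.2]
top now -10 33 [131.8 135.1 141.4]
top now 8 40 [136.3 139.2 141.7]
scene start -30 40 [128.4 130.3 132.8]
scene start -10 50 [129.2 131.4 139.9]
scene start 8 58 [129.9 133.  136.1]
scene now -30 37 [130.3 132.7 134.1]
scene now -10 45 [133.1 135.6 139.9]
scene now 8 56 [135.2 139.4 141.8]
```

Lid is closed, but the depth shows the hasp bar ~6 mm higher than at start (~0.09 rad). I'll press it home with shut fingers from above.

```bash
python3 - <<'E'
from go import *
plan([("over",W(17,110,165),-170.15)])
E
```

```text
t 54.15 tcp [ 444.9 -213.3  209.8] rot [ -92.     1.6 -169.6] open 0.649 F [0.3 0.4 0.7] j7 -25.0
over world [542. -62. 165.] shift [-121.9   52.7 -129. ] turn [ 2.   0.6 -1.6]
```

```bash
python3 -m jog '[0,-40,0,-40,0, 0,-80,0,-80,0, 0,-115,10,-115,0, 0,-122,35,-129,0, 0,-122,48,-129,0, 0,-122,50,-129,0, 0,-122,50,-129,0]'; python3 - <<'E'
from go import *
plan([("t136",W(17,110,136),-170.15)])
p,d=manip.snapshot("scene"); p=p[:,:,::-1].copy(); crop(0,p,230,100,330,200,6,"pics/s20.png")
E
```

```text
time_s: 54.85
eef_pos: [0.5418, -0.0635, 0.1678]
eef_rot: [-91.9, 1.6, -169.7]
wrist_force: [1.1, -0.4, -1.0]
opening: -0.007
t 54.85 tcp [541.8 -63.5 167.8] rot [ -91.9    1.6 -169.7] open -0.007 F [ 1.1 -0.4 -1. ] j7 -41.0
t136 world [542. -62. 136.] shift [ 0.  31.8  0.2] turn [ 2.   0.5 -1.5]
```

View pics/s20.png

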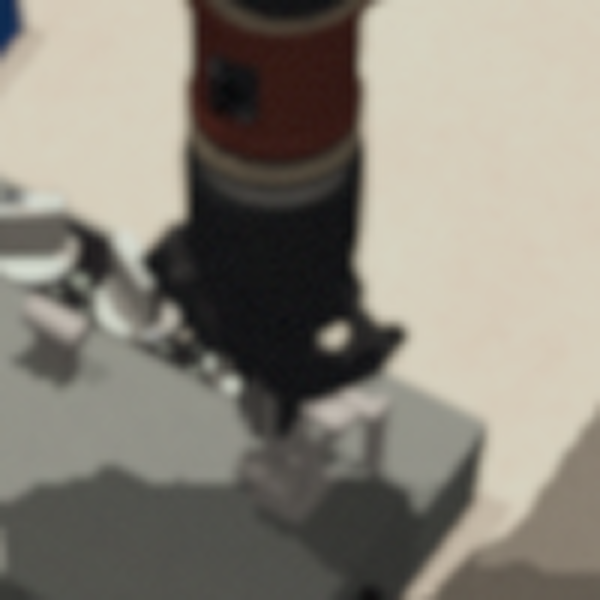

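```bash
python3 -m jog '[0,0,15,0,0, 0,0,24,0,0, 0,0,28,0,0, 0,0,30,0,0, 0,0,32,0,0, 0,0,34,0,0, 0,0,35,0,0, 0,0,35,0,0]'
```

```text
time_s: 55.7
eef_pos: [0.5433, -0.0635, 0.1357]
eef_rot: [-91.9, 1.8, -169.8]
wrist_force: [-3.2, 0.6, 11.4]
opening: 0.003
```

```bash
python3 -m jog '[0,0,2,0,0, 0,0,2,0,0, 0,0,-20,0,0, 0,0,-50,0,0, 30,0,-80,0,0, 45,60,-80,40,0, 45,110,-80,80,0, 45,125,-80,120,0, 45,125,-80,150,0, 45,125,-80,150,0]'; python3 - <<'E'
from go import *
plan([("dial over",W(-75,40,180),-194.7)])
for n in("top","scene"):
    p,d=manip.snapshot(n); c=manip.get_calibration(n); R=Ro.from_euler('z',POSE[2],degrees=True).as_matrix()
    v,u=np.mgrid[0:384,0:512]; m=cv2.undistortPoints(np.stack([u.ravel(),v.ravel()],1).astype(float).reshape(-1,1,2),c["K"],c["dist_coeffs"]).reshape(-1,2)
    Y=(((np.c_[m,np.ones(len(m))]*d.reshape(-1,1)-c["t"])@c["R"])-[POSE[0],POSE[1],0])@R*1e3
    for x0,x1 in((-30,-10),(-10,8),(8,30)):
        h=(Y[:,0]>x0)&(Y[:,0]<x1)&(abs(Y[:,1]-110)<14)&(Y[:,2]>115)&(Y[:,2]<220); print(n,x0,h.sum(),np.percentile(Y[h,2],[20,50,80]).round(1))
E
```

```text
time_s: 56.7
eef_pos: [0.4424, -0.2448, 0.2081]
eef_rot: [-91.5, 1.8, -170.5]
wrist_force: [-0.4, 0.5, 0.2]
opening: 0.451
t 56.7 tcp [ 442.4 -244.8  208.1] rot [ -91.5    1.8 -170.5] open 0.451 F [-0.4  0.5  0.2] j7 -23.0
dial over world [ 464. -147.  180.] shift [-36.3  31.7 -92. ] turn [ 1.9 24.2 -1.4]
top -30 33 [127.2 129.1 132.1]
top -10 32 [129.4 132.3 139.7]
top 8 42 [131.1 133.8 136.2]
scene -30 42 [128.7 131.1 132.4]
scene -10 49 [129.  131.8 139.3]
scene 8 56 [130.2 133.9 136.4]
```

Hasp matches its start height now. Turn the left dial back to 0.

```bash
python3 -m jog '[45,-15,0,-30,6, 45,-30,5,-65,14, 45,-36,20,-92,22, 45,-36,30,-92,24.2, 45,-36,30,-92,24.2, 45,-36,30,-92,24.2]'; python3 - <<'E'
from go import *
plan([("dial",W(-75,40,88),-194.7)])
E
```

```text
time_s: 57.4
eef_pos: [0.4649, -0.1404, 0.1814]
eef_rot: [-92.4, 0.9, 165.9]
wrist_force: [-0.5, -0.6, 0.4]
opening: 0.452
t 57.4 tcp [ 464.9 -140.4  181.4] rot [-92.4   0.9 165.9] open 0.452 F [-0.5 -0.6  0.4] j7 -50.0
dial world [ 464. -147.   88.] shift [ 0.9 93.  10.8] turn [ 2.4  0.6 -0.9]
```

```bash
python3 -m jog '[45,0,0,7,0.6, 45,0,0,8,0.6, 45,0.5,30,9,0.6, 45,1,55,9.5,0.6, 45,1,75,10,0.6, 45,1,86,10.5,0.6, 45,1,91,10.8,0.6, 45,1,91,10.8,0.6, 0,1,91,10.8,0.6, 0,1,91,10.8,0.6, 0,1,91,10.8,0.6, 0,1,91,10.8,0.6, 0,1,91,10.8,0.6, 0,1,91,10.8,0.6]' 40; python3 - <<'E'
from go import *
plan([("end",W(-75,40,88),-80.2)])
E
```

```text
time_s: 58.8
eef_pos: [0.4643, -0.1469, 0.0911]
eef_rot: [-92.5, 0.9, 165.4]
wrist_force: [-0.6, 2.4, 6.3]
opening: 0.132
t 58.8 tcp [ 464.3 -146.9   91.1] rot [-92.5   0.9 165.4] open 0.132 F [-0.6  2.4  6.3] j7 -41.0
end world [ 464. -147.   88.] shift [0.5 3.  0.5] turn [   0.7 -114.4   -3.1]
```

```bash
python3 -m jog '[0,0,0,0,-7, 0,0,0,0,-14, 0,0,0,0,-21, 0,0,0,0,-28, 0,0,0,0,-35, 0,0,0,0,-42, 0,0,0,0,-49, 0,0,0,0,-56, 0,0,0,0,-63, 0,0,0,0,-70, 0,0,0,0,-77, 0,0,0,0,-84, 0,0,0,0,-91, 0,0,0,0,-98, 0,0,0,0,-105, 0,0,0,0,-111, 0,0,0,0,-115, 0,0,0,0,-115, 0,0,0,0,-115]'; python3 -m jog '[45,0,0,0,0, 45,0,0,0,0, 45,0,0,0,0, 45,0,-20,0,0, 45,0,-50,0,0, 45,0,-100,0,0, 45,0,-140,0,0, 45,30,-150,0,0, 45,60,-150,-40,0, 45,100,-150,-80,0, 45,130,-150,-90,0, 45,130,-150,-90,0]'; python3 chk.py; python3 - <<'E'
from go import *
plan([])
crop(0,cv2.imread("pics/chk_scene.png"),200,100,330,200,6,"pics/s21.png")
overlay("top",cv2.imread("pics/chk_top.png"),POSE,(230,155,350,255),6,"pics/t21.png",dials=(0,.5,2.5))
overlay("scene",cv2.imread("pics/chk_scene.png"),POSE,(200,100,330,200),6,"pics/s21.png",dials=(0,.5,2.5))
E
```

```text
time_s: 60.7
eef_pos: [0.4634, -0.1461, 0.0911]
eef_rot: [-88.2, 2.0, -79.7]
wrist_force: [-0.7, 3.0, 3.6]
opening: 0.128
time_s: 61.9
eef_pos: [0.3913, -0.3027, 0.2341]
eef_rot: [-88.3, 1.6, -80.3]
wrist_force: [-0.1, -0.4, -0.0]
opening: 0.453
top (-28, -15, -150, -60) 98 lid z 100.3
top (-28, -15, 0, 80) 86 lid z 100.1
top (90, 110, -140, -60) 129 lid z 100.4
top (90, 110, 0, 140) 221 lid z 100.1
top (30, 60, -140, -60) 193 lid z 100.0
scene (-28, -15, -150, -60) 82 lid z 100.7
scene (-28, -15, 0, 80) 99 lid z 100.8
scene (90, 110, -140, -60) 143 lid z 100.5
scene (90, 110, 0, 140) 293 lid z 100.5
scene (30, 60, -140, -60) 203 lid z 101.0
t 62.0 tcp [ 394.1 -296.8  233.6] rot [-88.2   1.9 -79.8] open 0.449 F [0.2 0.4 0.6] j7 57.0
```

View pics/s21.png

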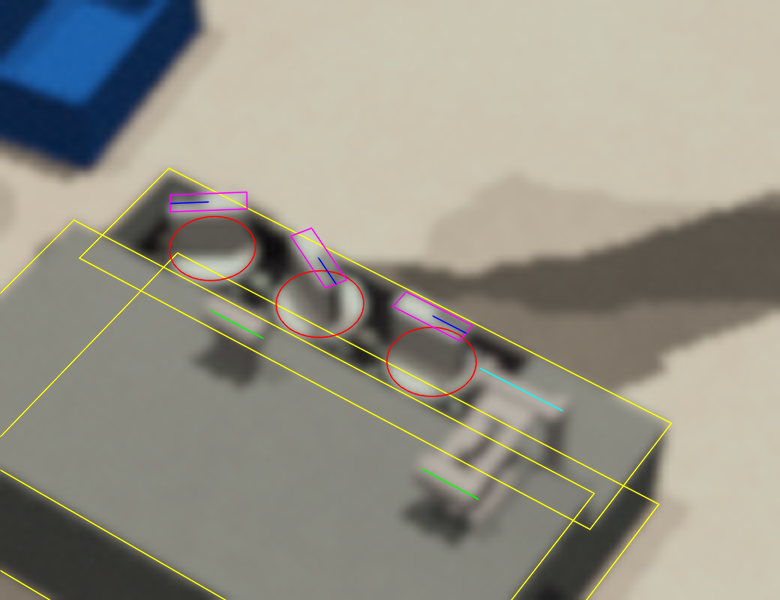

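View pics/t21.png

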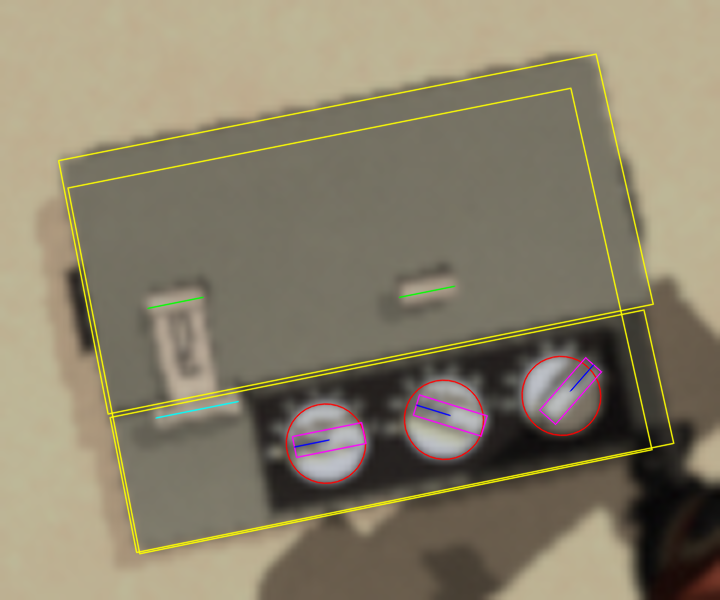

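View pics/chk_top.png

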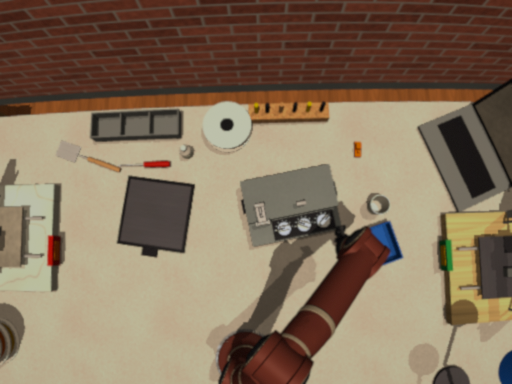

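Everything checks: the left dial points at 0, the lid is flat, the hasp is down, and the bystanders haven't moved. Handing in.

```bash
python3 -c "
from bench import manip
print(manip.get_obs()['wrist_force']); print(manip.job_done())"
```

```text
[0.15739887 0.38415486 0.62887549]
the job is handed in; nothing more can be done
None
```

The three links on the plate are in the case, and I closed, hasped and locked it in the required order. I handed the job in at about 62 s of the 210 s allowed; no verdict was reported.

**Last checks**
- **Lid:** closed. Its top measures 100 to 101 mm both front and back in both depth images; it should be 100 mm.
- **Hasp:** down at the same height as at the start, within about 1 mm.
- **Dials:** the left one points at 0 on the overlay. The middle and right ones are still on 1 and 5.
- **Links and bench:** I saw two links lying in the box before closing and only a corner of the third, because the arm hid the rest. The plate is empty and, by eye, nothing else had moved.
- **Robot:** clear of everything, with a wrist force below 1 N.

**What disagreed along the way**
- **Lid angle:** after release, the raised lid measured about 1.35 rad, against the 1.45 rad I aimed for. That is still above the required 1.2 rad.
- **Hasp:** after the first fold it stood about 6 mm (roughly 0.09 rad) high. I pressed it down with shut fingers at about 11 N before turning the dial.
- **Gripper tilt:** it drifted by up to 2.5°, which had no visible effect.

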